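Pack out the radio in its vehicle mount and hold the wedge

ROBOT

A 6-joint arm with a two-finger parallel gripper is mounted at the origin on the work surface. World frame = base frame: x ahead of the robot, y to its left, z up, the work surface at z = 0. Lengths are in mm, angles in rad, forces in N, time in s.
With the tool pointing down it reaches from about 350 to 775 mm from the base axis. Payload 7.3 kg.
Tool frame: the origin (TCP) lies at the very end of the fingers, on their centre line; the grasp point (between the pads) lies 19 mm behind it; z points along the fingers, y is the direction in which the jaws open and shut (so a half turn about z gives the same grasp; the last joint's range is limited). The gripper opens to 92 mm and grips with 3 to 60 N. Pads are 19 mm wide; open, the fingers measure 130 mm over their backs; the gripper's body (75 mm by 190 mm) begins 47 mm behind the grasp point.
Start: joints at [-1.267, 0.342, 1.524, -0, 1.275, -0.146], TCP at [228.287, -472.793, 193.141] pointing down, gripper open.
Joint ranges: [-2.53, 2.53], [-0.77, 2.02], [0.04, 2.7], [-1, 4.14], [0.28, 2.66], [-3.11, 3.11]. Speed limits (rad/s): [2.57, 2.57, 3.14, 3.14, 3.14, 3.14].

INTERFACE

Orientations are given as [roll, pitch, yaw] about the fixed x, y, z axes, in that order (R = Rz(yaw) Ry(pitch) Rx(roll)).
In Python, from plant import read_state, capture, camera_info, hand_in gives the robot as it stands.
- The arm moves only by the tool send_rows, never from a script. Its argument "motion" is a list of rows, each a list of 6 numbers: the shift along the tool's x, y, z scaled (see below), then the turn, a rotation vector about the tool's x, y, z scaled (see below). In form: [[dx, dy, dz, rx, ry, rz], ...]. A call has 1 to 20 rows; each row is the pose to reach, as a shift and turn from the pose measured when the call began, along the tool's axes at that moment; what a row does not reach only later rows make up. The controller multiplies each number of a shift by 400 mm and each number of a turn by 90 degrees. A row lasts 1/12 s, in which the tool goes at most 41.7 mm and 7.16 degrees, less where a joint would pass 70% of its speed; a pose out of reach is approached as far as the arm can. A call with a number of a shift or a turn outside -1 to 1 is refused whole. A call with a gripper value outside its range is refused whole. "fingers" is the finger opening in mm, from 0 to 91.8, set as the call begins (left out, the last holds). The fingers move at their own pace and stop on an object; "force" is the grip in N (left out, the last holds). Time passes only in rows, so rows that repeat a pose let the fingers close. It gives the time, the measured TCP pose, the force and the opening at its end, in the units of the state.
- read_state(): the state, without advancing time (a new reading comes with each control period).
- capture(name): name is "scene" or "top"; returns (picture, depth): 400x640x3 uint8, red, green, blue; 400x640 float32, mm along the optical axis (not along the pixel's ray), 0 where there is no reading.
- camera_info(name): a dict with "intrinsics" (3x3 intrinsics, pixels), "D" ([k1, k2, p1, p2, k3] as OpenCV has them; the pictures are not rectified), "R" (3x3) and "t" (3): a world point X has camera coordinates R X + t. Camera axes: x right, y down, z forward; pixel columns grow to the right and rows downward; lengths in mm; the calibration is good to about 2 mm. A picture is of the moment at which its call begins. camera_info takes no time and is no camera call.
- hand_in(): hands the job in, once; it reports no verdict.
The state is a dict: "t": time; "q": joint angles; "joint_velocities": joint speeds; "joint_efforts": joint torques, N m; "eef_pos": TCP position; "tool_rot": TCP orientation; "ft_force": force on the tool from outside, world axes, zero at the start; "wrist_torque": the same for the moment, N m; "grip_width": finger opening in mm.
Only numpy, scipy, OpenCV 4.12 (cv2) and the standard library are available. Lean on these libraries where they do the work, as an engineer would, in place of code of your own. Each camera call takes 0.05 s, during which the arm holds its last target.

TASK

Secure the radio for the drive: press the hinged hold-down bar flat over the radio, then hang spacers from the rack in the gap between the radio and the sprung nose, one after another and close up against the radio, until what is left of the gap is only wide enough for the wedge. Push the wedge down between the last spacer and the nose, sloping side to the nose, until you feel the nose give and the whole stack is squeezed tight against the radio, but do not drive the nose fully back or the wedge down onto the rails. Finish with the wedge still held down by the gripper; leave the unused spacers in the rack and the mug, hand microphone and meter alone.

Things in the scene. Friction and masses are not known exactly. Their poses are not given: they have to be found in the camera images.
- tray: Dark steel radio mount, fixed to the desk, base plate 190 (x) x 285 (y) x 10. Origin on the desk, at the middle of the plane of the radio's -y face, mid-width; z up. The packing gap lies on its -y side (y from 0 down to the nose) between two upright rails that run along y at x = -43..-31 and +31..+43 mm, y = -114..-2; rail tops are 74 above the desk. Pieces hang in the gap with their ears on the two rails, undersides 14 above the desk. Turned up to 0.2 rad either way.
- radio: Black radio set 170 (x) x 130 (y) x 72 high, fixed in the mount from y = 0 to +130 mm; its top is 82 above the desk. Origin under the middle of its flat -y face, 10 above the desk. Same axes as the mount.
- stop: Grey end stop, fixed in the mount between the rails at a varying distance; block 58 x 24 x 62 high. Origin 10 above the desk, at the y of the nose's tip when the nose is out, block face 18 mm behind it (towards -y). Same axes as the mount.
- nose_tip (a point): Foremost point of the sprung steel nose (a horizontal round bar along x, radius 8, 56 long), 64 above the desk, facing the radio. The open gap from radio face to nose tip is 20 to 38 mm.
- nose (a joint): How far the sprung nose is pushed back towards -y, 0 (out) to 0.012 m (fully back). Spring: about 1.4 N at first touch, 0.7 N per mm more.
- bar (a joint): Hold-down bar, hinge angle: 0 flat over the radio (closed), grows as its free end rises; starts 0.4 to 0.75 rad, stays where left (about 0.3 N m of friction).
- bar_hinge (a point): Hinge axis of the hold-down bar, at the +x side of the radio, at (98, 65) mm in the mount's x, y; axis along the mount's y. Aluminium bar 175 long from here towards the mount's -x, 28 wide, 8 thick, 87 above the desk at mid-thickness. 40 mm wide hinge post under it.
- bar_press (a point): Point on the upper face of the bar, 110 mm from its hinge along the bar: a good place to press from above.
- rack: Plywood rack, fixed, 100 (x) x 200 (y), two rails of the same section and height (74) as in the mount. Origin on the desk under its centre. The four wooden pieces hang on it at y = -67.5, -22.5, 22.5 and 67.5 mm in any order, undersides 14 above the desk. Turned up to 0.25 rad either way.
- spacer1_tab (a point): Plain wooden spacer plate, one of three alike: 50 wide (x) x 12 thick (y) x 60 high plate, over it a cross-bar 104 x 8 x 10 whose ends (ears) carry the piece on the rails, over that an upright grip tab 36 wide (x) x 8 thick (y) x 44 high. Total height 114, 60 g. This point is the centre of the grip tab: 92 above the underside, 32 above the underside of the ears, 22 below the top. Same axes as the rack at the start.
- spacer2_tab (a point): Plain wooden spacer plate, one of three alike: 50 wide (x) x 12 thick (y) x 60 high plate, over it a cross-bar 104 x 8 x 10 whose ends (ears) carry the piece on the rails, over that an upright grip tab 36 wide (x) x 8 thick (y) x 44 high. Total height 114, 60 g. This point is the centre of the grip tab: 92 above the underside, 32 above the underside of the ears, 22 below the top. Same axes as the rack at the start.
- spacer3_tab (a point): Plain wooden spacer plate, one of three alike: 50 wide (x) x 12 thick (y) x 60 high plate, over it a cross-bar 104 x 8 x 10 whose ends (ears) carry the piece on the rails, over that an upright grip tab 36 wide (x) x 8 thick (y) x 44 high. Total height 114, 60 g. This point is the centre of the grip tab: 92 above the underside, 32 above the underside of the ears, 22 below the top. Same axes as the rack at the start.
- spacer1: The same spacer; origin at the centre of its underside, z up.
- spacer2: The same spacer; origin at the centre of its underside, z up.
- spacer3: The same spacer; origin at the centre of its underside, z up.
- wedge: Plain wooden wedge; origin at its underside, centred under its grip tab, z up. Like the spacers above 60 mm (same tab and ears, but the cross-bar is 28 deep, from y = +4 to -24 mm), 50 wide; below, its +y face is upright at y = +6 mm and its -y face slopes: thickness 4 mm at the underside, growing 0.45 mm per mm of height to 31 mm at 60. 70 g. It suits a remaining gap of 4 to 19 mm. Fully down, its ears would rest on the rails.
- wedge_tab (a point): Centre of the wedge's grip tab, 36 wide (x) x 8 thick (y) x 44 high: 92 above its underside. Sloping side towards the rack's -y at the start.
- mug: White mug, 80 across, 92 high. Bystander.
- microphone: Black hand microphone 86 x 52 x 30 lying on the desk. Bystander.
- meter: Grey hand-held meter 150 x 78 x 34 lying on the desk. Bystander.
There are look-alikes about, which are no part of the job. What is shaped like the spacer1 but blue is not meant.

How it is judged (in metres and radians):
On the way, in this order (a step that is already met when the one before it is completed fails the run):
1. hold-down bar pressed flat over the radio (value of joint bar below 0.06 rad), for 0.2 s.
2. a spacer hangs in the gap ((((x of spacer1_tab in the frame of tray between -0.015 and 0.015 m and y of spacer1_tab in the frame of tray between -0.06 and 0 m and z of spacer1_tab in the frame of tray below 0.112 m) and contact force between the fingers and spacer1 below 0.1 N) or ((x of spacer2_tab in the frame of tray between -0.015 and 0.015 m and y of spacer2_tab in the frame of tray between -0.06 and 0 m and z of spacer2_tab in the frame of tray below 0.112 m) and contact force between the fingers and spacer2 below 0.1 N) or ((x of spacer3_tab in the frame of tray between -0.015 and 0.015 m and y of spacer3_tab in the frame of tray between -0.06 and 0 m and z of spacer3_tab in the frame of tray below 0.112 m) and contact force between the fingers and spacer3 below 0.1 N))), for 0.2 s.
At the end, for the whole second after the job is handed in: Bar within 0.06 rad of flat; gripper on the wedge (>2 N); wedge within 0.17 rad of upright, at rest, 1.5 mm clear of the rails, pressing nose, a spacer and, through the stack, the radio (>1.5 N each); nose back 2 to 11.2 mm; each spacer in the gap or within 25 mm of its start (value of joint bar below 0.06 rad and value of joint nose between 0.002 and 0.0112 m and contact force between the fingers and wedge above 2 N and contact force between wedge and stop above 1.5 N and (contact force between wedge and spacer1 above 1.5 N or contact force between wedge and spacer2 above 1.5 N or contact force between wedge and spacer3 above 1.5 N) and (contact force between radio and spacer1 above 1.5 N or contact force between radio and spacer2 above 1.5 N or contact force between radio and spacer3 above 1.5 N) and z of wedge_tab in the frame of tray above 0.1075 m and angle between wedge's own z axis and vertical below 0.17 rad and linear speed of wedge below 0.02 m/s and ((x of spacer1_tab in the frame of tray between -0.015 and 0.015 m and y of spacer1_tab in the frame of tray between -0.06 and 0 m and z of spacer1_tab in the frame of tray below 0.112 m) or distance of spacer1_tab from where it was at the start of the episode below 0.025 m) and ((x of spacer2_tab in the frame of tray between -0.015 and 0.015 m and y of spacer2_tab in the frame of tray between -0.06 and 0 m and z of spacer2_tab in the frame of tray below 0.112 m) or distance of spacer2_tab from where it was at the start of the episode below 0.025 m) and ((x of spacer3_tab in the frame of tray between -0.015 and 0.015 m and y of spacer3_tab in the frame of tray between -0.06 and 0 m and z of spacer3_tab in the frame of tray below 0.112 m) or distance of spacer3_tab from where it was at the start of the episode below 0.025 m)); the arm keeps its last pose, push and grip.
It fails at once if nose driven fully back (value of joint nose above 0.0116 m).
It fails at once if a bystander is moved (distance of any of mug, microphone, meter from where it was at the start of the episode above 0.03 m).
It also fails if it takes over 72 s, if anything falls off the work surface, if the arm or the gripper's body presses on something with over 40 N, if the wrist force passes 120 N, or if a joint passes its speed limit or range.

## Working session

There is one attempt and no reset: what is moved stays moved. The work goes in short steps, Python scripts to look and compute and a tool call to move; the robot and the scene stay as the last step left them, time stands still between calls to the robot, and variables do not carry over. Pictures are saved under pics/ and viewed, and the job is handed in when it is done.

Besides the shell and the picture viewer there is one more tool, called in YAML: its name, and indented under it one key for each argument. send_rows: Moves the arm, as the interface text tells. Its arguments: {"type":"object","properties":{"motion":{"type":"array"},"fingers":{"type":"number"},"force":{"type":"number"}},"required":["motion"]}

```bash
ls; mkdir -p pics; python3 - <<'E'
from plant import *
import cv2,numpy as np
s=read_state();print(s)
for n in("scene","top"):
    p,d=capture(n);cv2.imwrite(f"pics/{n}0.png",p[:,:,::-1]);np.savez(f"{n}0.npz",p=p,d=d)
    print(n,camera_info(n))
E
```

```text
pics
{'t': 0.0, 'q': array([-1.26702714e+00,  3.42716894e-01,  1.52501860e+00, -5.06955501e-06,
        1.27538889e+00, -1.45991988e-01]), 'joint_velocities': array([ 6.99238904e-04, -2.06082256e-06,  1.75499486e-04,  1.18317094e-04,
       -1.03573764e-03,  1.43241977e-03]), 'joint_efforts': array([-2.78480002e-03, -4.31240165e+01, -2.44228703e+01,  7.15701445e-02,
        5.59077621e-02, -1.13612714e-04]), 'eef_pos': array([ 228.12828681, -472.33829098,  192.44747436]), 'tool_rot': array([-3.14007652e+00, -2.18029448e-04,  4.49762489e-01]), 'ft_force': array([-0.2394721 ,  0.64468677,  0.33679451]), 'wrist_torque': array([ 0.03339866, -0.02291296,  0.07655057]), 'grip_width': 91.5562356574117}
scene {'intrinsics': array([[427.54891991,   0.        , 310.97243157],
       [  0.        , 427.54891991, 201.82634577],
       [  0.        ,   0.        ,   1.        ]]), 'D': array([-0.10912985,  0.        ,  0.        ,  0.        ,  0.        ]), 'R': array([[ 0.79161426,  0.61101775, -0.00204042],
       [ 0.45440531, -0.59093831, -0.66656412],
       [-0.40848827,  0.52673448, -0.74544491]]), 't': array([-468.59633927, -190.6333988 , 1354.00863888])}
top {'intrinsics': array([[366.12364306,   0.        , 324.9192698 ],
       [  0.        , 366.12364306, 198.1844884 ],
       [  0.        ,   0.        ,   1.        ]]), 'D': array([0.0102167, 0.       , 0.       , 0.       , 0.       ]), 'R': array([[-0.0088036 , -0.99990892, -0.01022989],
       [-0.98043366,  0.01064312, -0.19656187],
       [ 0.19665285,  0.00829927, -0.98043805]]), 't': array([ 25.90395286, 558.80150923, 955.04780788])}
```

View pics/scene0.png

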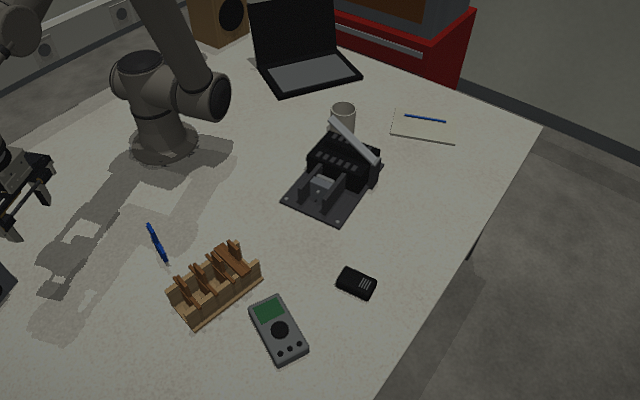

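View pics/top0.png

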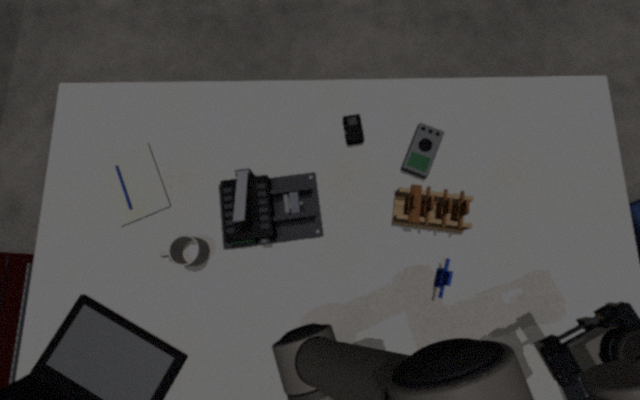

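The scene view shows the rack at (213,290) and mount at (335,180). In the top view the rack is at (432,208), the mount at (270,210), the mug at (187,252), the microphone at (353,130), the meter at (423,150), and a blue decoy at (443,278). I'll enlarge these.

```bash
cat > h.py <<'E'
import numpy as np,cv2
from plant import *
def und(uv,n):
    c=camera_info(n);return cv2.undistortPoints(np.array(uv,float).reshape(-1,1,2),c["intrinsics"],np.array(c["D"])).reshape(-1,2)
def bp(uv,z,n):
    "pixel->world on plane z"
    c=camera_info(n);a=und(uv,n);d=np.c_[a,np.ones(len(a))]@c["R"];o=-c["R"].T@c["t"]
    return o+d*((z-o[2])/d[:,2])[:,None]
def proj(X,n):
    c=camera_info(n);r,_=cv2.Rodrigues(c["R"]);return cv2.projectPoints(np.array(X,float).reshape(-1,1,3),r,c["t"],c["intrinsics"],np.array(c["D"]))[0].reshape(-1,2)
def cloud(d,n):
    c=camera_info(n);v,u=np.mgrid[0:400,0:640];a=und(np.c_[u.ravel(),v.ravel()],n)
    P=np.c_[a,np.ones(len(a))]*d.reshape(-1,1);W=(P-c["t"])@c["R"];W[d.ravel()<=0]=np.nan
    return W.reshape(400,640,3)
def tri(uv1,uv2):
    A=[];b=[];M=np.zeros((3,3));v=np.zeros(3)
    for uv,n in((uv1,"scene"),(uv2,"top")):
        c=camera_info(n);a=und([uv],n)[0];d=np.r_[a,1]@c["R"];d/=np.linalg.norm(d);o=-c["R"].T@c["t"];Q=np.eye(3)-np.outer(d,d);M+=Q;v+=Q@o;A.append((o,d))
    X=np.linalg.solve(M,v);return X,[np.linalg.norm(np.cross(X-o,d)) for o,d in A]
def crop(p,x0,y0,x1,y1,f,name,g=1.0):
    im=cv2.resize(p[y0:y1,x0:x1,::-1],None,fx=f,fy=f,interpolation=cv2.INTER_CUBIC)
    im=np.clip(im.astype(float)*g,0,255).astype(np.uint8);cv2.imwrite(name,im)
E
python3 - <<'E'
from h import *
s=np.load("scene0.npz");t=np.load("top0.npz")
crop(s["p"],270,95,390,235,4,"pics/a1.png",1.8)
crop(s["p"],155,230,275,340,5,"pics/a2.png",1.3)
crop(t["p"],210,160,335,255,6,"pics/a3.png",2.2)
crop(t["p"],385,175,480,240,8,"pics/a4.png",2)
for n,k in(("scene",s),("top",t)):
    W=cloud(k["d"],n);print(n,np.nanmean(np.isfinite(W[:,:,0])))
    if n=="scene":b=W[95:340,155:390]
    else:b=W[160:255,210:480]
    print(np.nanpercentile(b[:,:,2],[1,10,50,90,99]))
E
```

```text
scene 0.996015625
[ -3.66684638  -1.6900332    1.24444911  80.32042259 232.779166  ]
top 0.99625390625
[ -4.5385249   -2.35328327   1.38581108  81.97292793 147.9140057 ]
```

View pics/a1.png

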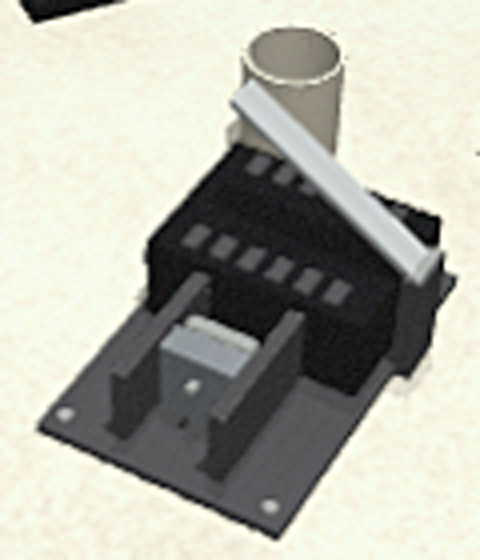

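View pics/a2.png

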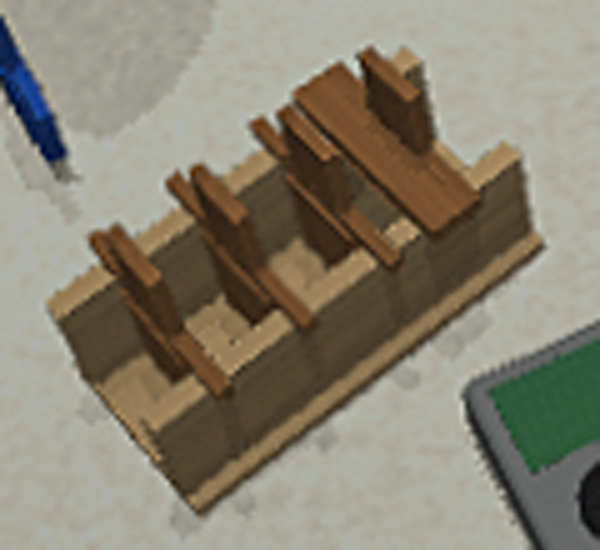

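View pics/a3.png

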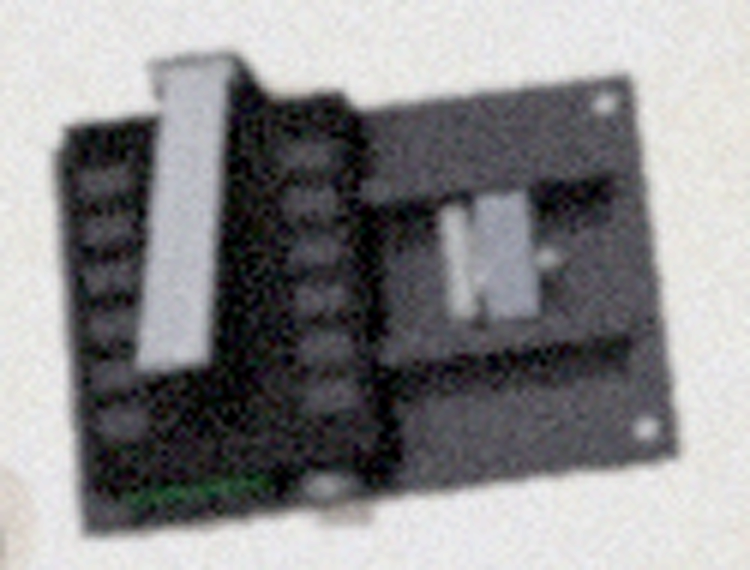

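View pics/a4.png

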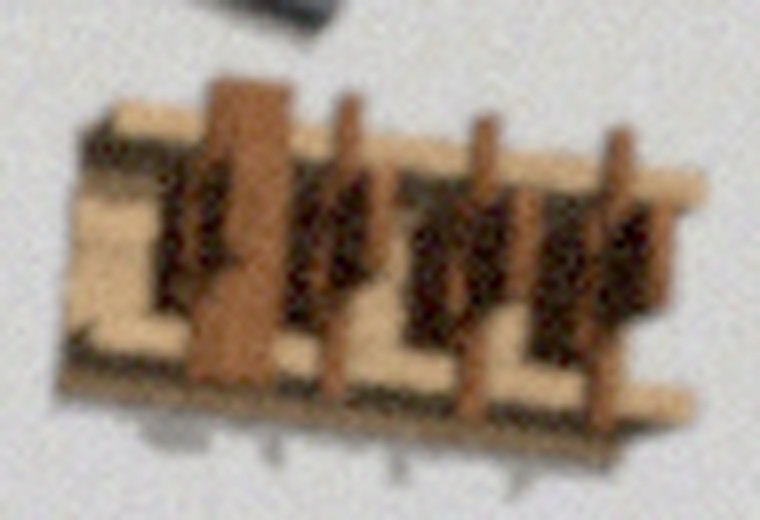

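```bash
cat > fit1.py <<'E'
from h import *
from scipy.optimize import least_squares
a1=lambda u,v:("scene",(270+u/4,95+v/4)); a3=lambda u,v:("top",(210+u/6,160+v/6))
# pts in mount; 'E' -> -y end of plate
obs=[((-95,'E',10),a1(40,428)),((95,'E',10),a1(278,538)),((95,'E',10),a3(632,75)),((-95,'E',10),a3(677,455)),
((85,0,82),a3(345,95)),((85,130,82),a3(65,125)),((-85,130,82),a3(85,530)),((-85,0,82),a3(380,490)),
((-43,-114,74),a1(112,375)),((43,-114,74),a1(228,424)),((-85,0,82),a1(148,242)),((85,0,82),a1(385,325)),((85,0,10),a1(350,392)),
((0,'N',64),a3(440,262)),((-28,'N1',72),a1(190,322)),((28,'N1',72),a1(258,348))]
def mod(p,x):
    P=np.array([[a,x[3] if b=='E' else x[4] if b=='N' else x[4]-8 if b=='N1' else b,c] for (a,b,c),_ in obs],float)
    c,s=np.cos(x[2]),np.sin(x[2]);return np.c_[x[0]+c*P[:,0]-s*P[:,1],x[1]+s*P[:,0]+c*P[:,1],P[:,2]]
def res(x):
    W=mod(obs,x);r=[]
    for w,(_,(n,uv)) in zip(W,obs): r.append(proj(w,n)[0]-uv)
    return np.array(r).ravel()
f=least_squares(res,[500,150,0.1,-150,-30],loss="soft_l1");print(f.x)
for o,r in zip(obs,res(f.x).reshape(-1,2)):print(o[0],o[1][0],r.round(2))
E
python3 fit1.py
```

```text
[ 5.38274358e+02  1.67102743e+02  1.31304746e-01 -1.31841536e+02
 -3.48280484e+01]
(-95, 'E', 10) scene [-1.42 -0.84]
(95, 'E', 10) scene [ 0.63 -1.02]
(95, 'E', 10) top [-0.22 -1.48]
(-95, 'E', 10) top [ 1.3  -0.63]
(85, 0, 82) top [-0.76 -1.78]
(85, 130, 82) top [-1.61 -0.2 ]
(-85, 130, 82) top [ 0.43 -5.52]
(-85, 0, 82) top [ 0.4  -5.83]
(-43, -114, 74) scene [-0.42 -0.94]
(43, -114, 74) scene [-0.53 -0.94]
(-85, 0, 82) scene [-1.08 -0.75]
(85, 0, 82) scene [-5.18  0.05]
(85, 0, 10) scene [1.38 1.72]
(0, 'N', 64) top [0.55 0.16]
(-28, 'N1', 72) scene [-1.43 -1.68]
(28, 'N1', 72) scene [-0.11 -0.77]
```

```bash
cat > fitov.py <<'E'
import re
src=open("fit1.py").read().replace("((-85,130,82),a3(85,530)),","").replace("((-85,0,82),a3(380,490)),","").replace("((85,0,82),a1(385,325)),","").replace("((85,0,10),a1(350,392)),","")
exec(src)
x=f.x;np.save("mount.npy",x)
def T(P,x=x):
    P=np.array(P,float);c,s=np.cos(x[2]),np.sin(x[2]);return np.c_[x[0]+c*P[:,0]-s*P[:,1],x[1]+s*P[:,0]+c*P[:,1],P[:,2]]
def box(x0,x1,y0,y1,z0,z1):
    c=[(a,b,d) for a in(x0,x1) for b in(y0,y1) for d in(z0,z1)]
    return [(c[i],c[j]) for i in range(8) for j in range(i) if bin(i^j).count("1")==1]
def draw(n,im,segs,x0,y0,f,col):
    for s in segs:
        u=proj(T(s),n);u=((u+0.5-[x0,y0])*f*16).astype(int);cv2.line(im,tuple(map(int,u[0])),tuple(map(int,u[1])),col,1,cv2.LINE_AA,4)
s=np.load("scene0.npz")["p"];t=np.load("top0.npz")["p"]
for n,p,(x0,y0,x1,y1),ff,g,nm in(("scene",s,(270,95,390,235),4,2.2,"pics/b1.png"),("top",t,(210,160,335,255),6,2.5,"pics/b2.png")):
    crop(p,x0,y0,x1,y1,ff,nm,g);im=cv2.imread(nm)
    draw(n,im,box(-95,95,x[3],x[3]+285,0,10),x0,y0,ff,(0,255,0))
    draw(n,im,box(-85,85,0,130,10,82),x0,y0,ff,(0,0,255))
    for k in(-1,1):draw(n,im,box(31*k,43*k,-114,-2,10,74),x0,y0,ff,(255,255,0))
    draw(n,im,box(-28,28,x[4]-16,x[4],64,72),x0,y0,ff,(255,0,255))
    draw(n,im,box(-29,29,x[4]-18-24,x[4]-18,10,72),x0,y0,ff,(0,255,255))
    cv2.imwrite(nm,im)
E
python3 fitov.py
```

```text
[ 5.40135465e+02  1.65396386e+02  1.23877803e-01 -1.29730928e+02
 -3.31544489e+01]
(-95, 'E', 10) scene [-1.05 -0.95]
(95, 'E', 10) scene [ 0.76 -0.78]
(95, 'E', 10) top [-0.07 -1.72]
(-95, 'E', 10) top [ 0.96 -0.81]
(85, 0, 82) top [ 0.11 -2.47]
(85, 130, 82) top [-0.74 -1.25]
(-43, -114, 74) scene [-0.49 -0.44]
(43, -114, 74) scene [-0.69 -0.26]
(-85, 0, 82) scene [-0.81 -0.28]
(0, 'N', 64) top [ 0.58 -0.34]
(-28, 'N1', 72) scene [-1.02 -1.5 ]
(28, 'N1', 72) scene [ 0.25 -0.49]
```

View pics/b1.png

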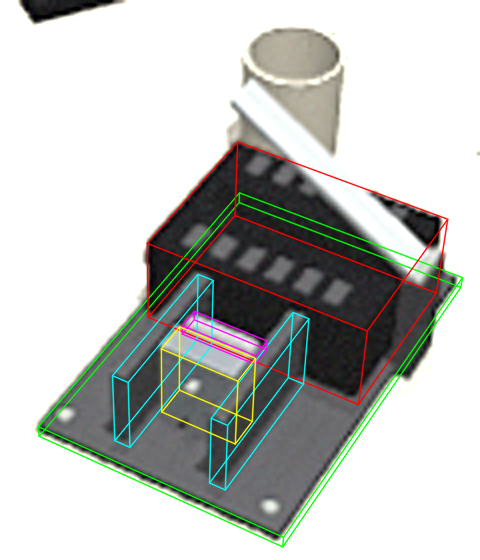

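View pics/b2.png

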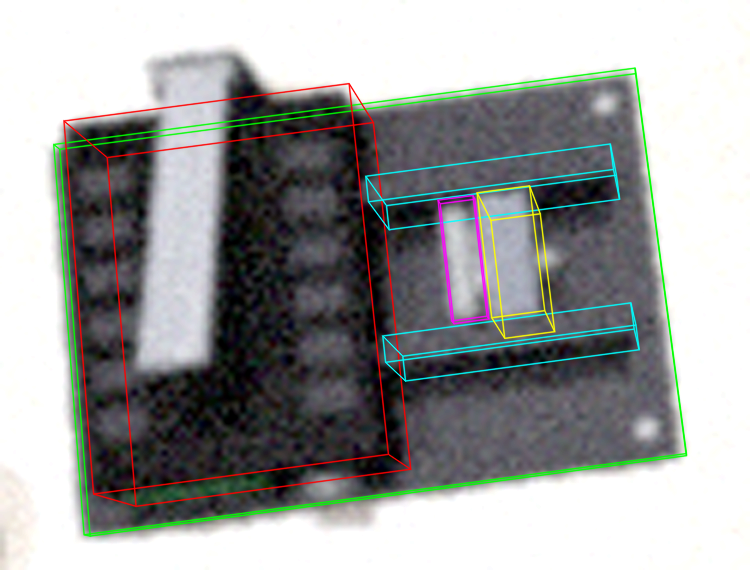

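```bash
cat > gam.py <<'E'
from h import *
def gcrop(p,x0,y0,x1,y1,f,name,gm=0.5,s=255):
    im=cv2.bilateralFilter(np.ascontiguousarray(p),5,25,2)[y0:y1,x0:x1,::-1].astype(np.float32)
    im=cv2.resize(im,None,fx=f,fy=f,interpolation=cv2.INTER_CUBIC).clip(0,s)/s
    im=(255*im**gm).astype(np.uint8)
    for u in range(x0,x1,5):
        cv2.line(im,((u-x0)*f+f//2,0),((u-x0)*f+f//2,6 if u%10 else 12),(0,0,255),1)
        if u%10==0:cv2.putText(im,str(u),((u-x0)*f+2,22),0,.35,(0,0,255),1)
    for v in range(y0,y1,5):
        cv2.line(im,(0,(v-y0)*f+f//2),(6 if v%10 else 12,(v-y0)*f+f//2),(0,0,255),1)
        if v%10==0:cv2.putText(im,str(v),(12,(v-y0)*f+8),0,.35,(0,0,255),1)
    cv2.imwrite(name,im)
E
python3 - <<'E'
from gam import *
s=np.load("scene0.npz")["p"];t=np.load("top0.npz")["p"]
gcrop(t,265,170,330,245,8,"pics/c1.png",.7,100)
gcrop(s,278,150,362,232,8,"pics/c2.png",.6,150)
E
```

```text
(no output)
```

View pics/c1.png

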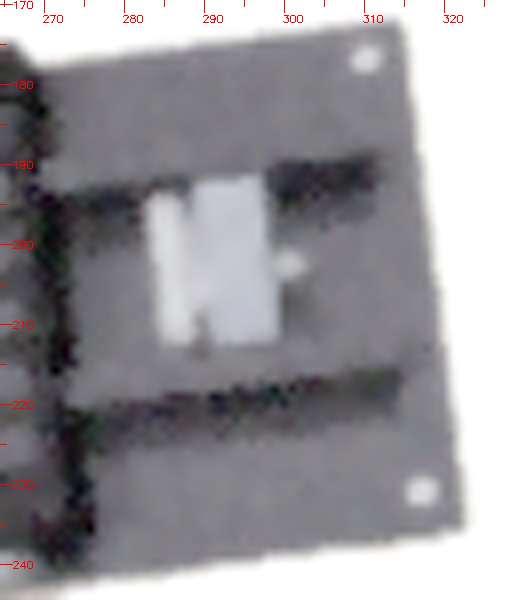

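View pics/c2.png

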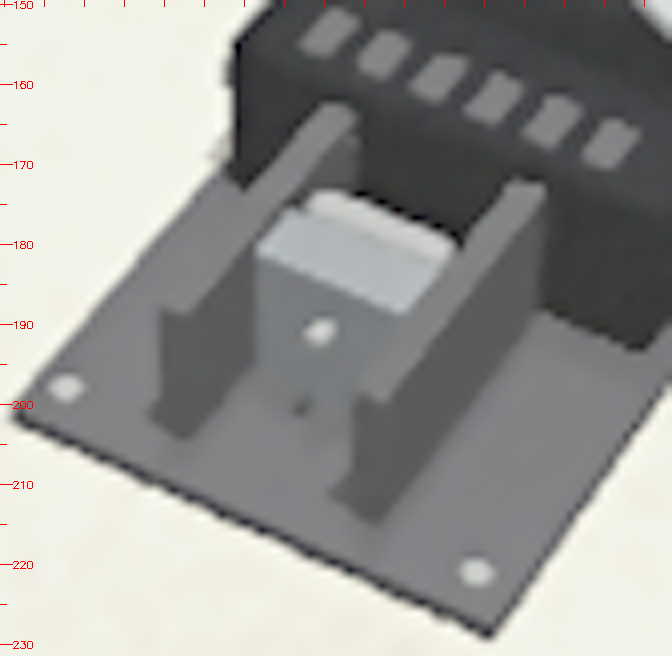

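```bash
cat > fit2.py <<'E'
from h import *
from scipy.optimize import least_squares
S=lambda u,v:("scene",(278+(u-4)/8+.0,150+(v-4)/8)); T_=lambda u,v:("top",(265+(u-4)/8,170+(v-4)/8))
# (x, y, z, ref) ref: 0 abs, 1 plate end, 2 nose
obs=[((-95,0,10,1),S(14,412)),((95,0,10,1),S(490,630)),((-43,-114,74,0),S(160,308)),((-31,-114,74,0),S(190,312)),((-43,-2,74,0),S(325,105)),((-31,-2,74,0),S(355,115)),
((31,-114,74,0),S(355,393)),((43,-114,74,0),S(385,400)),((31,-2,74,0),S(512,182)),((43,-2,74,0),S(546,190)),((31,-114,10,0),S(332,492)),((43,-114,10,0),S(377,523)),
((-31,-114,10,0),S(185,440)),((-43,-114,10,0),S(150,412)),((85,0,10,0),S(645,352)),((-85,0,10,0),S(238,188)),((-85,0,82,0),S(235,45)),((-29,-42,72,2),S(256,248)),((29,-42,72,2),S(402,311)),((-29,-18,72,2),S(288,208)),
((95,0,10,1),T_(400,22)),((-95,0,10,1),T_(462,527)),((-43,-114,74,0),T_(402,368)),((-43,-114,10,0),T_(402,395)),((29,-18,72,2),T_(190,178)),((29,-42,72,2),T_(265,174)),((-29,-18,72,2),T_(210,345)),((-29,-42,72,2),T_(282,340)),((28,0,64,2),T_(147,193)),((-28,0,64,2),T_(162,345)),((0,0,10,0),T_(72,270))]
def mod(x,o):
    P=np.array([[a,b+(0,x[3],x[4])[r],c] for (a,b,c,r),_ in o],float)
    c,s=np.cos(x[2]),np.sin(x[2]);return np.c_[x[0]+c*P[:,0]-s*P[:,1],x[1]+s*P[:,0]+c*P[:,1],P[:,2]]
def mk(o):
    def res(x):
        W=mod(x,o);return np.array([proj(w,n)[0]-uv for w,(_,(n,uv)) in zip(W,o)]).ravel()
    return res
for nm,o in(("scene",[k for k in obs if k[1][0]=="scene"]),("top",[k for k in obs if k[1][0]=="top"]),("both",obs)):
    r=mk(o);f=least_squares(r,[538,166,0.12,-131,-34],loss="soft_l1",f_scale=.5);print(nm,f.x.round(3),"rms",np.sqrt(np.mean(r(f.x)**2)).round(2))
    if nm!="both":
      for k,e in zip(o,r(f.x).reshape(-1,2)):
        if abs(e).max()>.8:print(k[0],e.round(2))
E
python3 fit2.py
```

```text
Traceback (most recent call last):
  File "fit2.py", line 17, in <module>
    r=mk(o);f=least_squares(r,[538,166,0.12,-131,-34],loss="soft_l1",f_scale=.5);print(nm,f.x.round(3),"rms",np.sqrt(np.mean(r(f.x)**2)).round(2))
              ~~~~~~~~~~~~~^^^^^^^^^^^^^^^^^^^^^^^^^^^^^^^^^^^^^^^^^^^^^^^^^^^^^
  File "fit2.py", line 14, in res
    W=mod(x,o);return np.array([proj(w,n)[0]-uv for w,(_,(n,uv)) in zip(W,o)]).ravel()
                                ~~~~^^^^^
  File "h.py", line 10, in proj
    c=camera_info(n);r,_=cv2.Rodrigues(c["R"]);return cv2.projectPoints(np.array(X,float).reshape(-1,1,3),r,c["t"],c["intrinsics"],np.array(c["D"]))[0].reshape(-1,2)
ValueError: time passes only in moves, steps and waits
```

```bash
sed -i 's/^from plant import \*/from plant import read_state,capture,hand_in\nimport plant,os,pickle\nif not os.path.exists("cam.pkl"): pickle.dump({n:plant.camera_info(n) for n in ("scene","top")},open("cam.pkl","wb"))\n_C=pickle.load(open("cam.pkl","rb"))\ncamera_info=lambda n:_C[n]/' h.py; python3 fit2.py
```

```text
scene [ 5.36706e+02  1.67368e+02  1.18000e-01 -1.32158e+02 -3.32860e+01] rms 0.91
(-95, 0, 10, 1) [-1.39 -0.61]
(-43, -114, 74, 0) [-0.7  -0.86]
(31, -114, 10, 0) [1.94 3.02]
(43, -114, 10, 0) [0.23 0.91]
(-43, -114, 10, 0) [1.18 2.39]
(85, 0, 10, 0) [0.16 1.17]
(-85, 0, 10, 0) [-1.23 -0.27]
(-85, 0, 82, 0) [-1.13 -0.89]
top [ 5.40158e+02  1.67805e+02  1.03000e-01 -1.28560e+02 -3.46080e+01] rms 1.15
(-28, 0, 64, 2) [-0.24  0.95]
(0, 0, 10, 0) [0.38 5.03]
both [ 5.38507e+02  1.67382e+02  1.09000e-01 -1.29211e+02 -3.41800e+01] rms 1.1
```

```bash
python3 - <<'E'
from gam import *
s=np.load("scene0.npz")["p"];t=np.load("top0.npz")["p"]
gcrop(t,388,178,478,238,8,"pics/d1.png",.7,200)
gcrop(s,162,235,268,335,7,"pics/d2.png",.7,220)
E
```

```text
(no output)
```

View pics/d1.png

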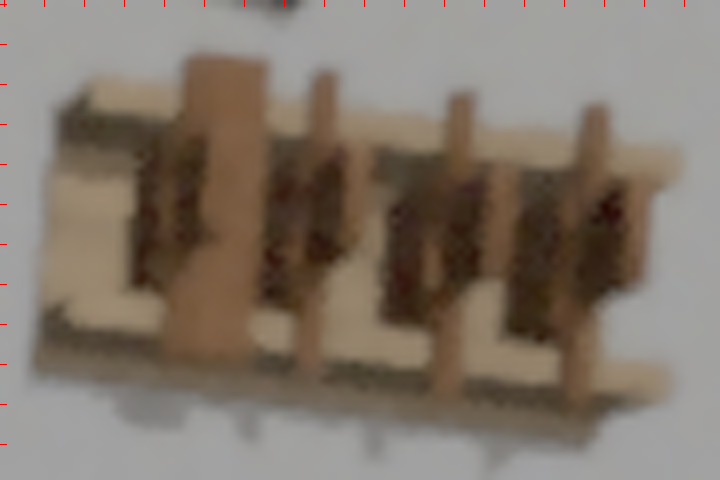

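View pics/d2.png

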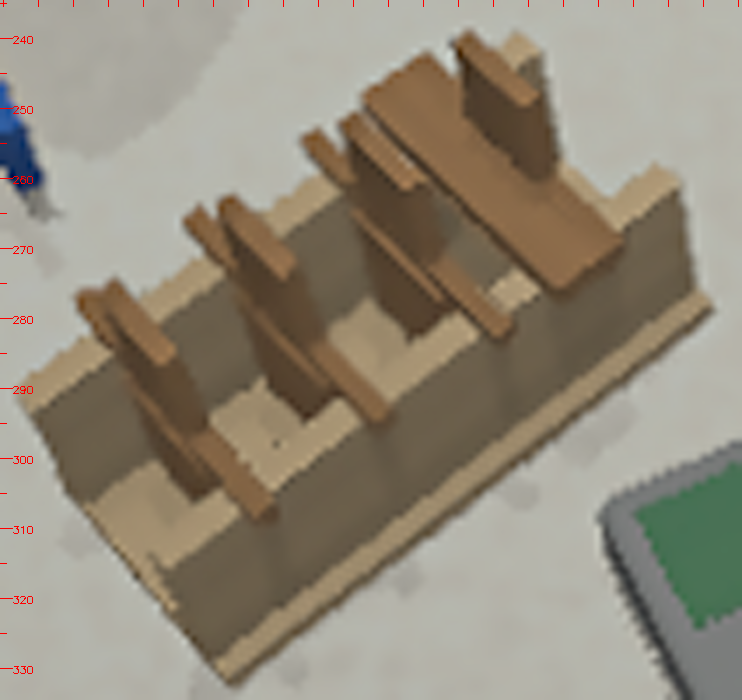

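```bash
cat > fit3.py <<'E'
from h import *
from scipy.optimize import least_squares
S=lambda u,v:("scene",(162+(u-3.5)/7,235+(v-3.5)/7)); T_=lambda u,v:("top",(388+(u-4)/8,178+(v-4)/8))
Y=[-67.5,-22.5,22.5,67.5]
obs=[((0,Y[0],128),S(137,321)),((0,Y[1],128),S(257,236)),((0,Y[2],128),S(383,151)),((0,Y[3],128),S(498,67)),
((0,Y[0],128),T_(638,230)),((0,Y[1],128),T_(502,221)),((0,Y[2],128),T_(359,203)),
((52,Y[0],84),T_(596,106)),((-52,Y[0],84),T_(577,394)),((52,Y[1],84),T_(461,94)),((-52,Y[1],84),T_(447,388)),((52,Y[2],84),T_(325,72)),((-52,Y[2],84),T_(309,374)),
((52,71.5,84),T_(185,55)),((52,43.5,84),T_(268,62)),((-52,71.5,84),T_(165,352)),((-52,43.5,84),T_(250,356)),
((52,43.5,84),S(562,283)),((52,71.5,84),S(622,240)),((-52,43.5,84),S(365,95)),((-52,71.5,84),S(430,55)),
((52,Y[0],84),S(266,509)),((52,Y[1],84),S(378,408)),((52,Y[2],84),S(500,322)),((50,-100,10),S(226,668)),((50,100,10),S(710,303))]
obs[-2:]=[]
def mod(x,o):
    P=np.array([a for a,_ in o],float)
    c,s=np.cos(x[2]),np.sin(x[2]);return np.c_[x[0]+c*P[:,0]-s*P[:,1],x[1]+s*P[:,0]+c*P[:,1],P[:,2]+(x[3] if len(x)>3 else 0)]
def mk(o):
    def res(x):
        W=mod(x,o);return np.array([proj(w,n)[0]-uv for w,(_,(n,uv)) in zip(W,o)]).ravel()
    return res
for nm,o in(("scene",[k for k in obs if k[1][0]=="scene"]),("top",[k for k in obs if k[1][0]=="top"]),("both",obs)):
    r=mk(o);f=least_squares(r,[500,-150,-0.05]+([0] if nm=="both" else []),loss="soft_l1",f_scale=.5);print(nm,f.x.round(3),"rms",np.sqrt(np.mean(r(f.x)**2)).round(2))
    if 1:
      for k,e in zip(o,r(f.x).reshape(-1,2)):
        if abs(e).max()>1:print(k[0],k[1][0],e.round(2))
E
python3 fit3.py
sed -i 's/,((0,0,10,0),T_(72,270))//; s/,((31,-114,10,0),S(332,492))//;s/((-43,-114,10,0),S(150,412)),//' fit2.py
sed -i 's/P=np.array(\[\[a,b+(0,x\[3\],x\[4\])\[r\],c\]/P=np.array([[a,b+(0,x[3],x[4])[r],c+(x[5] if len(x)>5 else 0)]/; s/-131,-34\]/-131,-34]+([0] if nm=="both" else [])/' fit2.py; python3 fit2.py
```

```text
scene [ 527.636 -275.785 -515.366] rms 0.68
(-52, 71.5, 84) scene [ 0.16 -1.32]
(52, -22.5, 84) scene [1.15 1.47]
(52, 22.5, 84) scene [0.56 1.12]
top [ 5.28492e+02 -2.74747e+02 -1.30000e-01] rms 0.69
(-52, -67.5, 84) top [0.92 1.82]
(52, -22.5, 84) top [ 0.42 -1.05]
(-52, 43.5, 84) top [-0.64  1.51]
both [ 527.848 -275.312  -75.536   -0.706] rms 0.74
(-52, -67.5, 84) top [0.89 2.27]
(-52, 43.5, 84) top [-0.62  1.64]
(-52, 71.5, 84) scene [ 0.18 -1.26]
(52, -22.5, 84) scene [1.61 1.48]
(52, 22.5, 84) scene [0.91 1.05]
scene [ 5.36931e+02  1.67067e+02  1.22000e-01 -1.32071e+02 -3.30150e+01] rms 0.6
(-95, 0, 10, 1) [-1.3  -0.37]
(43, -114, 10, 0) [0.41 1.04]
(85, 0, 10, 0) [0.22 1.19]
(-85, 0, 10, 0) [-1.29 -0.11]
(-85, 0, 82, 0) [-1.19 -0.73]
top [ 5.39744e+02  1.67196e+02  1.07000e-01 -1.27977e+02 -3.40330e+01] rms 0.41
(-28, 0, 64, 2) [-0.2   1.08]
both [ 5.38486e+02  1.66758e+02  1.13000e-01 -1.28744e+02 -3.36550e+01
  5.37000e-01] rms 0.6
```

```bash
cat > go.py <<'E'
import sys
from h import *
from scipy.spatial.transform import Rotation as Ro
MX,MY,MA,NOSE=538.5,166.8,0.113,-33.6
RX,RY,RA=527.8,-275.3,-0.138
def m2w(x,y): c,s=np.cos(MA),np.sin(MA);return np.array([MX+c*x-s*y,MY+s*x+c*y])
def r2w(x,y): c,s=np.cos(RA),np.sin(RA);return np.array([RX+c*x-s*y,RY+s*x+c*y])
def w2m(x,y): c,s=np.cos(MA),np.sin(MA);d=np.array([x-MX,y-MY]);return np.array([c*d[0]+s*d[1],-s*d[0]+c*d[1]])
def row(pos,yaw,show=True):
    s=read_state();R0=Ro.from_euler("xyz",s["tool_rot"]);R1=Ro.from_euler("xyz",[np.pi,0,yaw])
    d=R0.inv().apply(np.array(pos)-s["eef_pos"]);rv=(R0.inv()*R1).as_rotvec(degrees=True)
    r=np.r_[d/400,rv/90];n=max(np.linalg.norm(d)/41.7,np.linalg.norm(rv)/7.16)
    print("row",[float(k) for k in r.round(4)],"n>=%.1f"%n)
def st():
    s=read_state();print("t%.2f"%s["t"],s["eef_pos"].round(1),s["tool_rot"].round(3),"F",s["ft_force"].round(2),"M",s["wrist_torque"].round(2),"w%.1f"%s["grip_width"],"mount",w2m(*s["eef_pos"][:2]).round(1))
E
python3 -c "
from go import *
row((400,-120,245),1.2);print(m2w(-12,65))"
```

```text
row [0.77, -0.6067, -0.1302, -0.0008, -0.0005, -0.4776] n>=9.5
[519.24715392 230.03233285]
```

send_rows:
  motion:
    - [0.77,-0.607,-0.13,0,0,-0.478]
    - [0.77,-0.607,-0.13,0,0,-0.478]
    - [0.77,-0.607,-0.13,0,0,-0.478]
    - [0.77,-0.607,-0.13,0,0,-0.478]
    - [0.77,-0.607,-0.13,0,0,-0.478]
    - [0.77,-0.607,-0.13,0,0,-0.478]
    - [0.77,-0.607,-0.13,0,0,-0.478]
    - [0.77,-0.607,-0.13,0,0,-0.478]
    - [0.77,-0.607,-0.13,0,0,-0.478]
    - [0.77,-0.607,-0.13,0,0,-0.478]
    - [0.77,-0.607,-0.13,0,0,-0.478]
  fingers: 0
  force: 20

```text
t: 1.02
eef_pos: [401.3, -116.5, 245.4]
tool_rot: [3.141, -0.002, 1.205]
ft_force: [-0.4, 0.3, -0.3]
grip_width: 23.4
```

```bash
python3 -c "
from go import *
st();row((*m2w(-12,65),235),np.pi/2+MA)"
```

```text
t1.02 [ 401.3 -116.5  245.4] [ 3.141e+00 -2.000e-03  1.205e+00] F [-0.37  0.35 -0.33] M [-0.03 -0.05  0.03] w23.4 mount [-168.3 -266. ]
row [0.9144, -0.034, 0.0282, 0.0004, -0.0014, -0.3046] n>=8.8
```

send_rows:
  motion:
    - [0.914,-0.034,0.028,0,0,-0.305]
    - [0.914,-0.034,0.028,0,0,-0.305]
    - [0.914,-0.034,0.028,0,0,-0.305]
    - [0.914,-0.034,0.028,0,0,-0.305]
    - [0.914,-0.034,0.028,0,0,-0.305]
    - [0.914,-0.034,0.028,0,0,-0.305]
    - [0.914,-0.034,0.028,0,0,-0.305]
    - [0.914,-0.034,0.028,0,0,-0.305]
    - [0.914,-0.034,0.028,0,0,-0.305]
    - [0.914,-0.034,0.028,0,0,-0.305]
    - [0.914,-0.034,0.028,0,0,-0.305]

```text
t: 1.93
eef_pos: [519.1, 230.7, 233.6]
tool_rot: [-3.14, -0.001, 1.687]
ft_force: [-0.3, -0.2, 0.4]
grip_width: 0.2
```

```bash
python3 -c "
from go import *
from gam import gcrop
st();row((*m2w(-12,65),120),np.pi/2+MA)
for n,b in(('scene',(250,60,400,200)),('top',(190,130,340,260))):
    p,d=capture(n);gcrop(p,*b,4,f'pics/e_{n}.png',.7,200 if n=='scene' else 120)
s=read_state();print(proj(s['eef_pos'],'scene'),proj(s['eef_pos'],'top'))
"
```

```text
t1.93 [519.1 230.7 233.6] [-3.140e+00 -1.000e-03  1.687e+00] F [-0.27 -0.17  0.41] M [-0.04 -0.16  0.06] w0.2 mount [-12.   65.6]
row [-0.0019, 0.0004, 0.284, -0.0007, -0.0008, 0.002] n>=2.7
[[342.84638788 105.61090864]] [[232.18726001 200.9609778 ]]
```

View pics/e_scene.png

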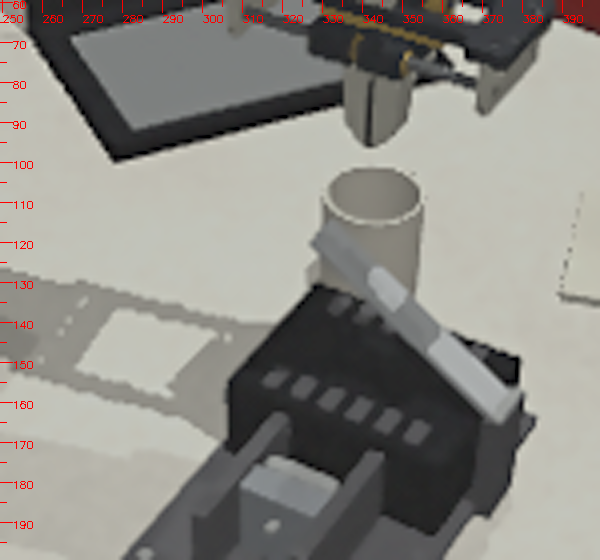

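View pics/e_top.png

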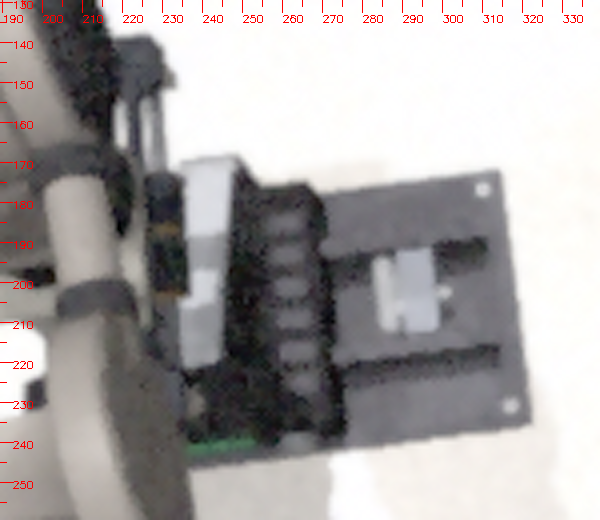

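```bash
python3 - <<'E'
from go import *
from gam import gcrop
p=np.load("scene0.npz")["p"];gcrop(p,0,120,80,300,4,"pics/f1.png",.6,150)
p=np.load("top0.npz")["p"];gcrop(p,500,290,640,400,5,"pics/f2.png",.6,120)
R=Ro.from_euler("xyz",[-3.14,0,.45]).as_matrix();X=np.array([228.1,-472.3,192.4])
for n in("scene","top"):
  for k in(-46,0,46): print(n,k,proj(X+R@[0,k,0],n),proj(X+R@[0,k,-19],n))
E
```

```text
scene -46 [[ 52.72182482 215.59215134]] [[ 48.92547698 209.95642088]]
scene 0 [[ 40.80859071 231.73122896]] [[ 36.71323775 226.17342773]]
scene 46 [[ 28.39489622 248.79808551]] [[ 23.98073105 243.34197992]]
top -46 [[532.24826724 341.16452058]] [[537.12875638 342.82773091]]
top 0 [[550.18463439 331.43312126]] [[555.47412361 332.85901373]]
top 46 [[567.98718957 321.78992974]] [[573.68013149 322.98262536]]
```

View pics/f1.png

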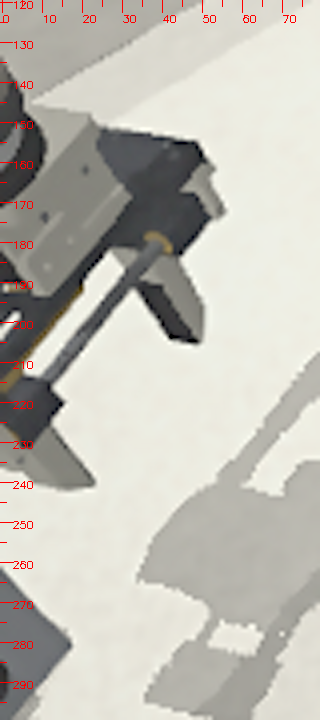

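View pics/f2.png

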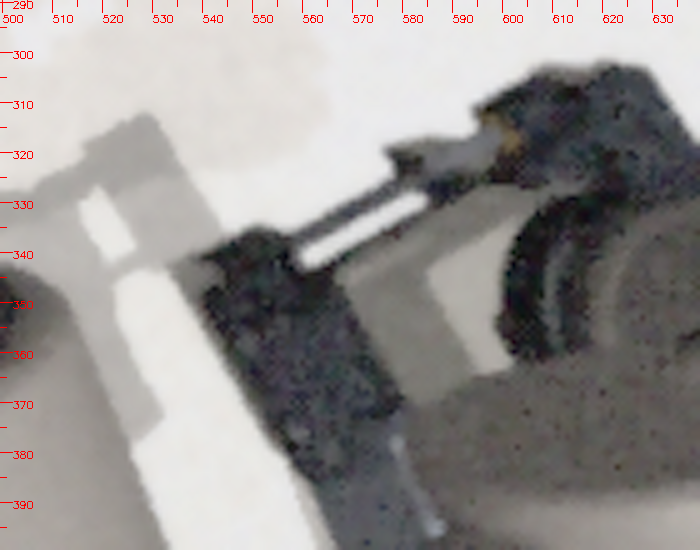

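```bash
python3 - <<'E'
from go import *
d0=np.load("scene0.npz")["d"];W=cloud(d0,"scene")
for v,u in((203,48),(204,47),(201,47),(239,21),(240,20),(237,18)):print((u,v),W[v,u].round(1))
p,d=capture("scene");W=cloud(d,"scene");np.savez("scene1.npz",p=p,d=d);st()
for v in range(76,98,2):print(v,W[v,338].round(1),W[v,345].round(1))
d=np.load("top0.npz")["d"];W=cloud(d,"top")
for v,u in((315,525),(341,538),(340,533),(342,541),(325,580),(320,577)):print((u,v),W[v,u].round(1))
E
```

```text
(48, 203) [ 214.5 -425.5  233.7]
(47, 204) [ 212.8 -428.1  231.6]
(47, 201) [ 215.5 -425.1  240.4]
(21, 239) [ 258.  -513.3  233.7]
(20, 240) [ 259.6 -516.   234.5]
(18, 237) [ 261.6 -515.5  245.5]
t2.08 [519.1 228.5 234.8] [ 3.141e+00 -1.000e-03  1.683e+00] F [-0.36 -1.13  0.33] M [-0.01 -0.09 -0.02] w0.4 mount [-12.3  63.5]
76 [523.7 192.8 340.7] [543.  192.8 348. ]
78 [508.6 215.9 318.2] [543.1 193.2 342.5]
80 [507.6 217.9 311.1] [527.  218.9 318.2]
82 [507.5 218.5 305.2] [527.1 219.3 312.4]
84 [508.2 217.8 300.1] [527.8 218.8 307.4]
86 [510.6 214.6 297. ] [527.  220.7 300.4]
88 [510.3 215.5 290.6] [527.9 219.8 295.5]
90 [510.5 215.7 284.8] [529.7 217.6 291.6]
92 [509.9 216.9 278.1] [530.3 217.2 286.3]
94 [510.5 216.6 272.7] [529.8 218.5 279.6]
96 [295.8 541.8   2.6] [310.7 564.7  -3.5]
(525, 315) [ 241.1 -518.3    2.4]
(538, 341) [ 226.5 -388.9  294.5]
(533, 340) [ 176.6 -533.5   -0.9]
(541, 342) [ 226.1 -390.1  302.4]
(580, 325) [ 257.5 -463.6  308.8]
(577, 320) [ 256.3 -511.1  227.9]
```

```bash
python3 - <<'E'
from go import *
for f,n in(("scene0.npz","scene"),("top0.npz","top")):
    z=np.load(f);W=cloud(z["d"],n).reshape(-1,3)
    M=np.array([w2m(x,y) for x,y in W[:,:2]]) if 0 else np.c_[np.cos(MA)*(W[:,0]-MX)+np.sin(MA)*(W[:,1]-MY),-np.sin(MA)*(W[:,0]-MX)+np.cos(MA)*(W[:,1]-MY)]
    k=(abs(M[:,1]-65)<10)&(M[:,0]<90)&(M[:,0]>-80)&(W[:,2]>95)&(W[:,2]<260)
    A=np.polyfit(M[k,0],W[k,2],1);print(n,k.sum(),A,"angle",np.arctan(-A[0]),"z at -12",np.polyval(A,-12), "at98",np.polyval(A,98),M[k,0].min())
    # rails/stop top heights, robot link height
E
```

```text
scene 324 [ -0.65100607 153.36264846] angle 0.5770821522586199 z at -12 161.17472133716785 at98 89.56405333350459 -49.22804361810631
top 366 [ -0.64555271 154.15582396] angle 0.5732424735305155 z at -12 161.9024564658839 at98 90.89165850749526 -50.91171362981073
```

send_rows:
  motion:
    - [0,0,0.05,0,0,0]
    - [0,0,0.1,0,0,0]
    - [0,0,0.12,0,0,0]
    - [0,0,0.13,0,0,0]
    - [0,0,0.14,0,0,0]

```text
t: 2.5
eef_pos: [519.4, 227.8, 179.3]
tool_rot: [3.141, -0.001, 1.682]
ft_force: [-0.5, 0.2, 0.4]
grip_width: 0.4
```

send_rows:
  motion:
    - [0,0,0.01,0,0,0]
    - [0,0,0.02,0,0,0]
    - [0,0,0.03,0,0,0]
    - [0,0,0.035,0,0,0]

```text
t: 2.83
eef_pos: [519.4, 227.8, 165.1]
tool_rot: [3.141, -0.001, 1.682]
ft_force: [0.1, 0.4, -0.0]
grip_width: 0.1
```

send_rows:
  motion:
    - [0,0,0.01,0,0,0]
    - [0,0,0.02,0,0,0]
    - [0,0,0.03,0,0,0]
    - [0,0,0.035,0,0,0]

```text
t: 3.17
eef_pos: [519.1, 227.8, 150.3]
tool_rot: [3.141, -0.001, 1.682]
ft_force: [0.7, -0.1, -0.5]
grip_width: 0.6
```

```bash
python3 - <<'E'
from go import *
from gam import gcrop
st()
p,d=capture('scene');gcrop(p,290,70,400,180,6,'pics/g1.png',.7,200);W=cloud(d,"scene")
for v in range(96,130,2):print(v,W[v,338].round(0),W[v,345].round(0))
E
```

```text
t3.17 [519.1 227.8 150.3] [ 3.141e+00 -1.000e-03  1.682e+00] F [ 0.66 -0.12 -0.47] M [-0.02 -0.11 -0.  ] w0.6 mount [-12.4  62.8]
96 [517. 207. 275.] [541. 202. 288.]
98 [516. 210. 267.] [538. 208. 277.]
100 [525. 196. 272.] [539. 205. 273.]
102 [530. 189. 272.] [543. 199. 272.]
104 [530. 190. 266.] [548. 193. 272.]
106 [528. 193. 257.] [548. 194. 265.]
108 [514. 215. 232.] [547. 196. 258.]
110 [515. 213. 228.] [550. 192. 256.]
112 [514. 216. 220.] [534. 218. 227.]
114 [515. 214. 215.] [534. 218. 221.]
116 [514. 216. 207.] [533. 219. 214.]
118 [515. 215. 202.] [nan nan nan]
120 [515. 216. 194.] [535. 218. 203.]
122 [514. 218. 187.] [445. 363.  66.]
124 [508. 228. 171.] [445. 363.  58.]
126 [508. 228. 164.] [447. 361.  52.]
128 [515. 219. 166.] [521. 243. 154.]
```

View pics/g1.png

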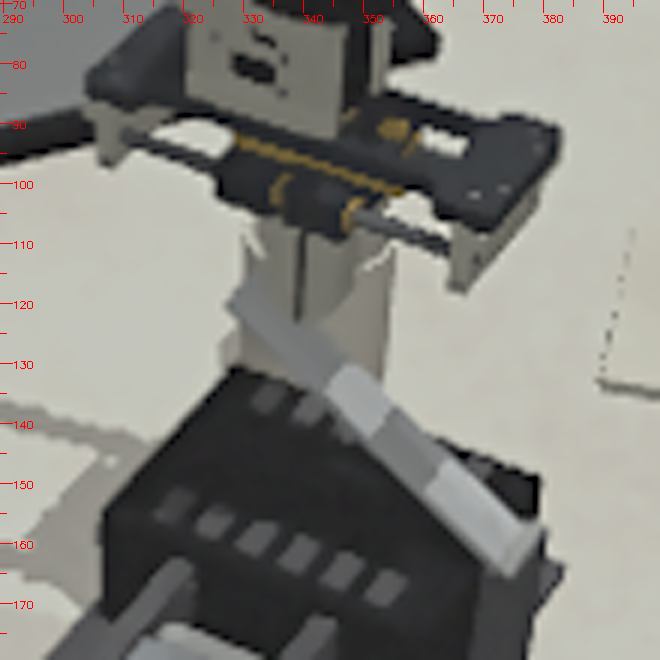

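send_rows:
  motion:
    - [0,0,0.01,0,0,0]
    - [0,0,0.02,0,0,0]
    - [0,0,0.025,0,0,0]

```text
t: 3.47
eef_pos: [518.7, 227.7, 139.4]
tool_rot: [-3.14, -0.001, 1.682]
ft_force: [0.4, -0.7, 0.2]
grip_width: 0.8
```

send_rows:
  motion:
    - [0,0,0.01,0,0,0]
    - [0,0,0.02,0,0,0]
    - [0,0,0.025,0,0,0]

```text
t: 3.72
eef_pos: [518.6, 227.7, 128.9]
tool_rot: [-3.14, -0.001, 1.682]
ft_force: [-0.8, 1.0, 1.4]
grip_width: 0.6
```

send_rows:
  motion:
    - [0,0,0.01,0,0,0]
    - [0,0,0.02,0,0,0]
    - [0,0,0.025,0,0,0]

```text
t: 3.97
eef_pos: [518.3, 227.6, 118.3]
tool_rot: [-3.139, -0.001, 1.682]
ft_force: [-0.6, 0.3, 1.8]
grip_width: 0.5
```

send_rows:
  motion:
    - [0,0,0.02,0,0,0]
    - [0,0,0.04,0,0,0]
    - [0,0,0.06,0,0,0]
    - [0,0,0.07,0,0,0]
    - [0,0,0.075,0,0,0]

```text
t: 4.38
eef_pos: [517.5, 227.4, 87.0]
tool_rot: [-3.137, -0.001, 1.682]
ft_force: [-0.4, 0.1, 1.5]
grip_width: 0.9
```

```bash
python3 - <<'E'
from go import *
from gam import gcrop
st()
p,d=capture('scene');gcrop(p,290,70,400,180,6,'pics/g2.png',.7,200)
E
```

```text
t4.38 [517.5 227.4  87. ] [-3.137e+00 -1.000e-03  1.682e+00] F [-0.42  0.07  1.54] M [-0.03  0.04  0.04] w0.9 mount [-14.   62.6]
```

View pics/g2.png

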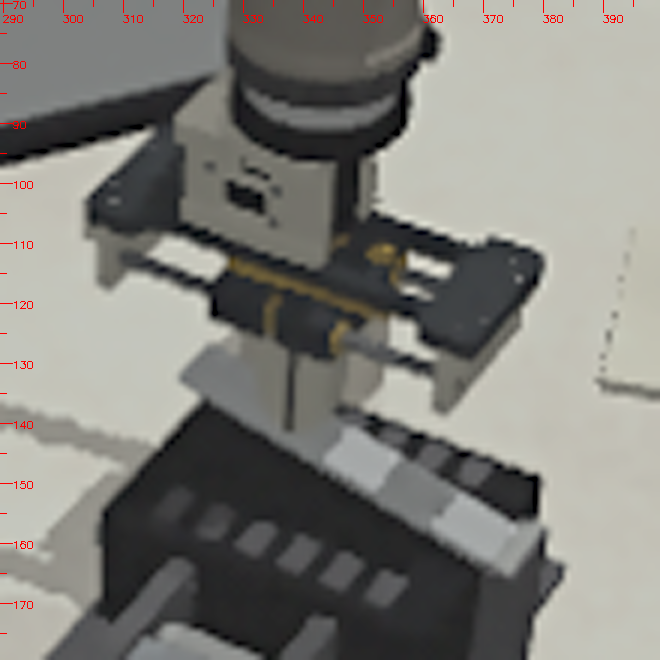

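send_rows:
  motion:
    - [0,0,0.02,0,0,0]
    - [0,0,0.04,0,0,0]
    - [0,0,0.055,0,0,0]
    - [0,0,0.06,0,0,0]

```text
t: 4.77
eef_pos: [516.9, 227.3, 61.7]
tool_rot: [-3.136, -0.0, 1.682]
ft_force: [-1.7, 0.0, 2.0]
grip_width: 0.8
```

send_rows:
  motion:
    - [0,0,0.005,0,0,0]
    - [0,0,0.01,0,0,0]
    - [0,0,0.0125,0,0,0]

```text
t: 5.02
eef_pos: [516.8, 227.3, 57.4]
tool_rot: [-3.136, -0.0, 1.682]
ft_force: [-5.5, -2.6, 14.6]
grip_width: 0.1
```

send_rows:
  motion:
    - [0,0,0.001,0,0,0]
    - [0,0,0.001,0,0,0]
    - [0,0,0.001,0,0,0]
    - [0,0,0.001,0,0,0]

```text
t: 5.35
eef_pos: [516.8, 227.3, 57.6]
tool_rot: [-3.136, -0.0, 1.682]
ft_force: [-3.0, -0.5, 6.0]
grip_width: 0.6
```

```bash
python3 - <<'E'
from go import *
from gam import gcrop
st()
p,d=capture('scene');gcrop(p,290,70,400,180,6,'pics/g3.png',.7,200)
E
```

```text
t5.35 [516.8 227.3  57.6] [-3.136 -0.     1.682] F [-3.02 -0.45  6.04] M [-0.11  0.42  0.05] w0.6 mount [-14.7  62.6]
```

View pics/g3.png

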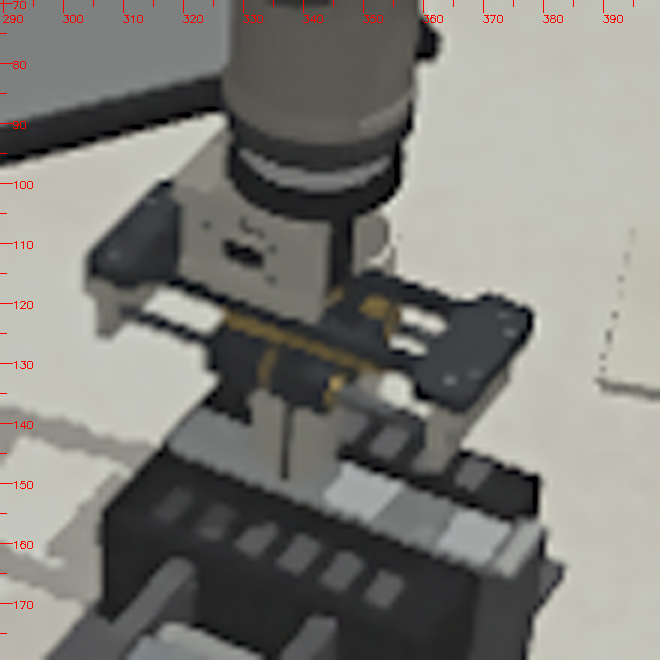

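```bash
python3 - <<'E'
from go import *
row((400,0,150),np.pi/2-0.05)
print(r2w(0,17.5))
E
```

```text
row [-0.5322, -0.3547, -0.2293, -0.0034, 0.0, 0.1028] n>=6.5
[ 530.20734209 -257.96637072]
```

send_rows:
  motion:
    - [0,0,-0.08,0,0,0]
    - [0,0,-0.18,0,0,0]
    - [-0.57,-0.05,-0.23,0,0,0.1]
    - [-0.57,-0.05,-0.23,0,0,0.1]
    - [-0.57,-0.05,-0.23,0,0,0.1]
    - [-0.57,-0.05,-0.23,0,0,0.1]
    - [-0.57,-0.05,-0.23,0,0,0.1]
    - [-0.57,-0.05,-0.23,0,0,0.1]
    - [-0.57,-0.05,-0.23,0,0,0.1]
  fingers: 60
  force: 30

```text
t: 6.15
eef_pos: [523.5, -6.0, 150.1]
tool_rot: [-3.138, 0.002, 1.52]
ft_force: [0.7, -0.6, -0.3]
grip_width: 55.6
```

```bash
python3 - <<'E'
from go import *
st();row((*r2w(0,17.5),140),np.pi/2+RA)
p,d=capture("scene");W=cloud(d,"scene").reshape(-1,3);np.savez("scene2.npz",p=p,d=d)
M=np.c_[np.cos(MA)*(W[:,0]-MX)+np.sin(MA)*(W[:,1]-MY),-np.sin(MA)*(W[:,0]-MX)+np.cos(MA)*(W[:,1]-MY)]
k=(abs(M[:,1]-65)<9)&(M[:,0]<90)&(M[:,0]>-70)&(W[:,2]>75)&(W[:,2]<200)
A=np.polyfit(M[k,0],W[k,2],1);print(k.sum(),A,"angle",np.arctan(-A[0]))
E
```

```text
t6.15 [523.5  -6.  150.1] [-3.138e+00  2.000e-03  1.520e+00] F [ 0.66 -0.61 -0.3 ] M [-0.02 -0.09 -0.  ] w55.6 mount [ -34.4 -170.1]
row [-0.6281, 0.0486, 0.0264, -0.0022, 0.0014, 0.0557] n>=6.0
243 [-1.35786256e-03  9.16563783e+01] angle 0.0013578617277977079
```

Bar is flat (0.001 rad by depth, at the expected height of 91 mm). Next I go to the spacer at rack +22.5.

send_rows:
  motion:
    - [-0.628,0.049,0.026,0,0,0.056]
    - [-0.628,0.049,0.026,0,0,0.056]
    - [-0.628,0.049,0.026,0,0,0.056]
    - [-0.628,0.049,0.026,0,0,0.056]
    - [-0.628,0.049,0.026,0,0,0.056]
    - [-0.628,0.049,0.026,0,0,0.056]
    - [-0.628,0.049,0.026,0,0,0.056]
    - [-0.628,0.049,0.026,0,0,0.056]
    - [-0.628,0.049,0.026,0,0,0.056]

```text
t: 6.95
eef_pos: [530.4, -254.2, 138.9]
tool_rot: [-3.136, -0.0, 1.433]
ft_force: [0.4, 0.6, 0.5]
grip_width: 59.9
```

```bash
python3 - <<'E'
from go import *
from gam import gcrop
st();row((*r2w(0,17.5),56),np.pi/2+RA)
for n,b in(('scene',(150,180,290,320)),('top',(370,140,490,260))):
    p,d=capture(n);gcrop(p,*b,5,f'pics/h_{n}.png',.7,200)
E
```

```text
t6.95 [ 530.4 -254.2  138.9] [-3.136 -0.     1.433] F [0.38 0.65 0.48] M [ 0.   -0.12  0.05] w59.9 mount [ -55.6 -417.4]
row [-0.0093, 0.002, 0.2073, -0.0033, -0.0, 0.0003] n>=2.0
```

View pics/h_scene.png

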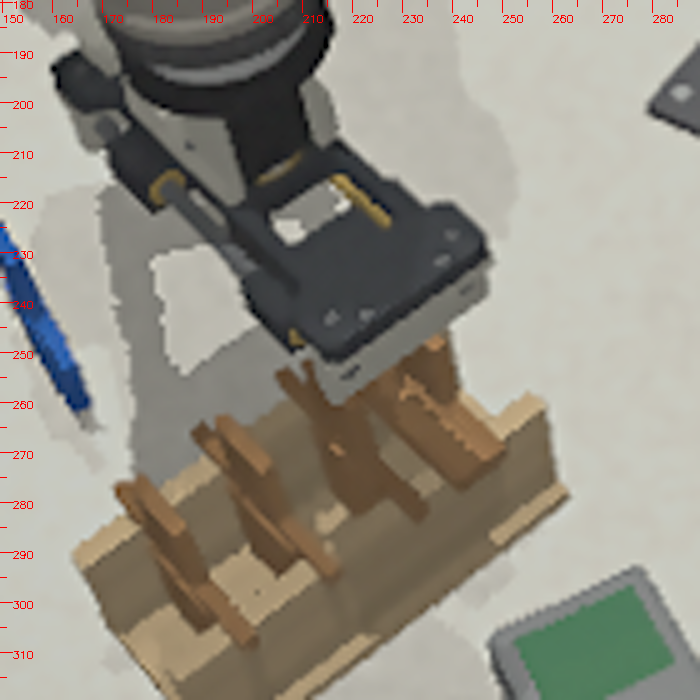

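View pics/h_top.png

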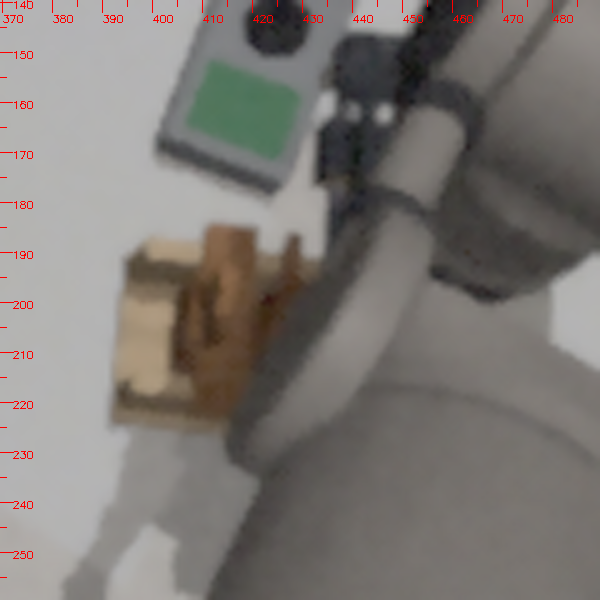

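send_rows:
  motion:
    - [-0.009,0.002,0.0,-0.003,0,0]
    - [-0.009,0.002,0.06,-0.003,0,0]
    - [-0.009,0.002,0.09,-0.003,0,0]
    - [-0.009,0.002,0.12,-0.003,0,0]
    - [-0.009,0.002,0.14,-0.003,0,0]
    - [-0.009,0.002,0.14,-0.003,0,0]

```text
t: 7.55
eef_pos: [530.0, -255.5, 81.9]
tool_rot: [-3.139, -0.001, 1.437]
ft_force: [0.1, 0.1, 0.4]
grip_width: 59.9
```

```bash
python3 - <<'E'
from go import *
from gam import gcrop
st();row((*r2w(0,17.5),56),np.pi/2+RA)
for n,b in(('scene',(160,210,270,320)),):
    p,d=capture(n);gcrop(p,*b,6,f'pics/h2_{n}.png',.7,200)
E
```

```text
t7.55 [ 530.  -255.5   81.9] [-3.139e+00 -1.000e-03  1.437e+00] F [0.12 0.07 0.37] M [ 0.02 -0.07  0.04] w59.9 mount [ -56.1 -418.7]
row [-0.006, 0.0015, 0.0649, -0.0015, -0.0006, 0.0025] n>=0.6
```

View pics/h2_scene.png

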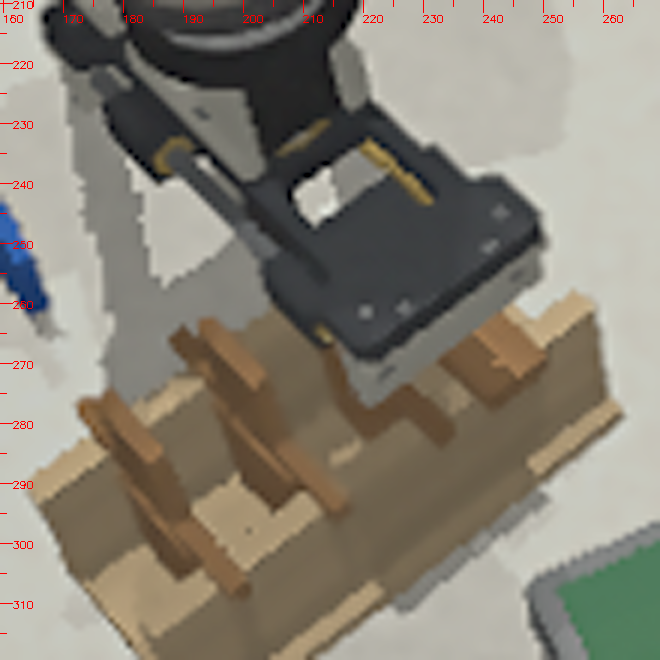

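```bash
python3 - <<'E'
from go import *
p,d=capture("scene");W=cloud(d,"scene")
for u,v in((224,274),(228,273),(235,268),(245,260),(249,255)):print(W[v,u].round(0))
st()
E
```

```text
[ 612. -297.  188.]
[ 516. -226.   10.]
[ 561. -234.   84.]
[ 521. -173.    9.]
[ 619. -234.  187.]
t7.65 [ 531.  -256.6   83.9] [3.141 0.    1.436] F [-0.64  0.55  0.28] M [-0.02 -0.09  0.03] w59.8 mount [ -55.2 -419.8]
```

send_rows:
  motion:
    - [-0.006,0.0015,0.02,-0.001,0,0.002]
    - [-0.006,0.0015,0.04,-0.001,0,0.002]
    - [-0.006,0.0015,0.055,-0.001,0,0.002]
    - [-0.006,0.0015,0.063,-0.001,0,0.002]
    - [-0.006,0.0015,0.063,-0.001,0,0.002]

```text
t: 8.07
eef_pos: [530.6, -258.7, 57.5]
tool_rot: [3.141, -0.0, 1.433]
ft_force: [-0.3, 0.1, -0.1]
grip_width: 60.5
```

send_rows:
  motion:
    - [0,0,0,0,0,0]
    - [0,0,0,0,0,0]
    - [0,0,0,0,0,0]
    - [0,0,0,0,0,0]
    - [0,0,0,0,0,0]
    - [0,0,0,0,0,0]
  fingers: 20
  force: 35

```text
t: 8.57
eef_pos: [530.8, -258.8, 57.8]
tool_rot: [3.141, -0.0, 1.433]
ft_force: [1.0, -0.4, 1.0]
grip_width: 35.6
```

```bash
python3 - <<'E'
from go import *
st()
E
```

```text
t8.57 [ 530.8 -258.8   57.8] [ 3.141 -0.     1.433] F [ 1.   -0.39  0.96] M [-0.02 -0.02 -0.01] w35.6 mount [ -55.6 -422. ]
```

send_rows:
  motion:
    - [0,0,-0.03,0,0,0]
    - [0,0,-0.08,0,0,0]
    - [0,0,-0.15,0,0,0]
    - [0,0,-0.22,0,0,0]
    - [0,0,-0.26,0,0,0]
    - [0,0,-0.26,0,0,0]

```text
t: 9.07
eef_pos: [532.6, -260.0, 166.0]
tool_rot: [3.134, 0.003, 1.433]
ft_force: [0.6, -0.9, -0.7]
grip_width: 35.5
```

```bash
python3 - <<'E'
from go import *
from gam import gcrop
st();row((535,0,165),np.pi/2)
for n,b in(('scene',(150,150,290,290)),('top',(370,140,490,260))):
    p,d=capture(n);gcrop(p,*b,5,f'pics/i_{n}.png',.7,200)
E
```

```text
t9.07 [ 532.6 -260.   166. ] [3.134e+00 3.000e-03 1.433e+00] F [ 0.63 -0.85 -0.7 ] M [-0.08 -0.08 -0.01] w35.5 mount [ -54.  -423.4]
row [0.6447, -0.0834, -0.0002, 0.0048, 0.0024, -0.0878] n>=6.2
```

View pics/i_scene.png

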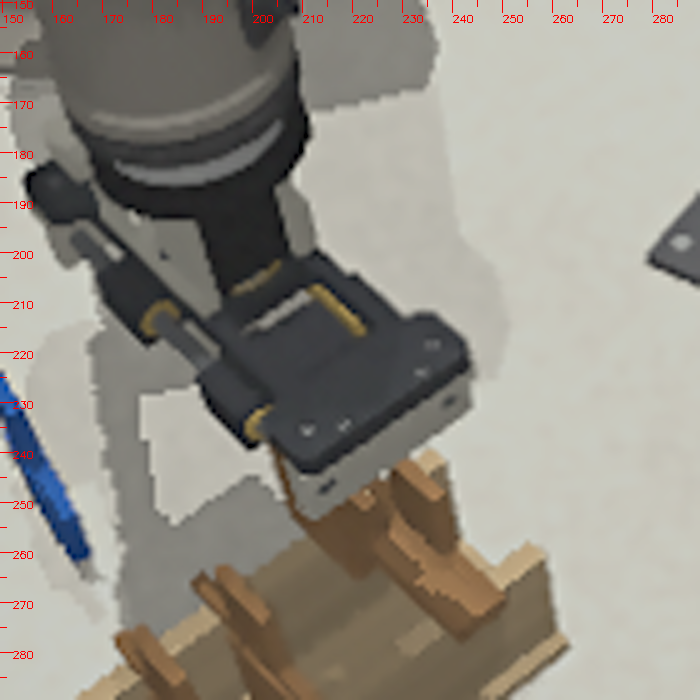

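send_rows:
  motion:
    - [0.645,-0.083,0,0.004,0.002,-0.088]
    - [0.645,-0.083,0,0.004,0.002,-0.088]
    - [0.645,-0.083,0,0.004,0.002,-0.088]
    - [0.645,-0.083,0,0.004,0.002,-0.088]
    - [0.645,-0.083,0,0.004,0.002,-0.088]
    - [0.645,-0.083,0,0.004,0.002,-0.088]
    - [0.645,-0.083,0,0.004,0.002,-0.088]
    - [0.645,-0.083,0,0.004,0.002,-0.088]
    - [0.645,-0.083,0,0.004,0.002,-0.088]

```text
t: 9.92
eef_pos: [532.5, 1.5, 160.2]
tool_rot: [-3.134, -0.003, 1.573]
ft_force: [0.9, -1.1, -0.6]
grip_width: 35.7
```

```bash
python3 - <<'E'
from go import *
st();row((*m2w(0,-16),165),np.pi/2+MA)
E
```

```text
t9.92 [532.5   1.5 160.2] [-3.134e+00 -3.000e-03  1.573e+00] F [ 0.88 -1.06 -0.58] M [-0.07 -0.1   0.  ] w35.7 mount [ -24.6 -163.6]
row [0.3735, 0.0202, -0.011, -0.0046, -0.0022, -0.0706] n>=3.6
```

send_rows:
  motion:
    - [0.374,0.02,-0.011,-0.004,-0.002,-0.071]
    - [0.374,0.02,-0.011,-0.004,-0.002,-0.071]
    - [0.374,0.02,-0.011,-0.004,-0.002,-0.071]
    - [0.374,0.02,-0.011,-0.004,-0.002,-0.071]
    - [0.374,0.02,-0.011,-0.004,-0.002,-0.071]
    - [0.374,0.02,-0.011,-0.004,-0.002,-0.071]

```text
t: 10.42
eef_pos: [540.3, 150.4, 164.1]
tool_rot: [-3.139, 0.0, 1.685]
ft_force: [0.3, -0.9, -0.3]
grip_width: 35.6
```

```bash
python3 - <<'E'
from go import *
from gam import gcrop
st();row((*m2w(0,-16),165),np.pi/2+MA);row((*m2w(0,-16),100),np.pi/2+MA)
for n,b in(('scene',(270,80,390,220)),('top',(220,140,330,260))):
    p,d=capture(n);gcrop(p,*b,5 if n=='top' else 4,f'pics/j_{n}.png',.6,200 if n=='scene' else 120)
E
```

```text
t10.42 [540.3 150.4 164.1] [-3.139  0.     1.685] F [ 0.28 -0.87 -0.27] M [-0.07 -0.09  0.  ] w35.6 mount [ -0.  -16.5]
row [0.0012, 0.0001, -0.0023, -0.0014, 0.0002, 0.0008] n>=0.0
row [0.0013, 0.0004, 0.1602, -0.0014, 0.0002, 0.0008] n>=1.5
```

View pics/j_scene.png

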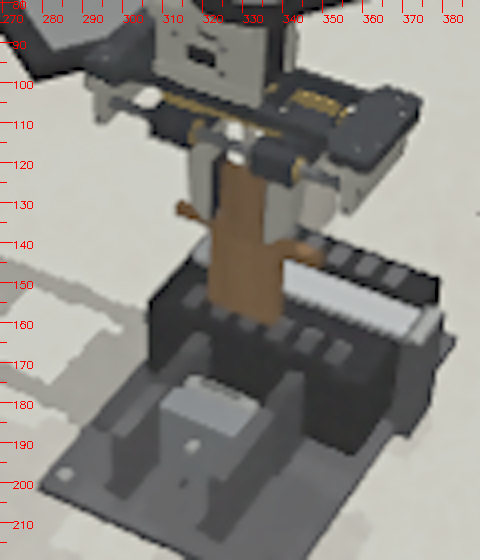

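View pics/j_top.png

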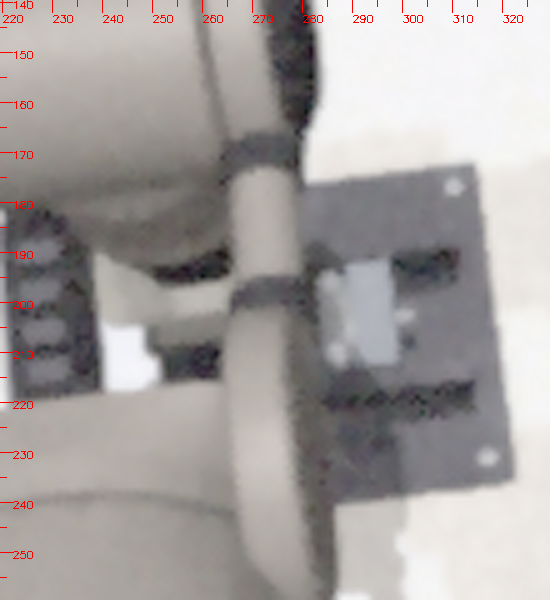

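```bash
cat > face.py <<'E'
from go import *
def brown(p):
    h=cv2.cvtColor(np.ascontiguousarray(p),cv2.COLOR_RGB2HSV);return (h[:,:,0]>3)&(h[:,:,0]<18)&(h[:,:,1]>90)
def mc(W):
    return np.stack([np.cos(MA)*(W[...,0]-MX)+np.sin(MA)*(W[...,1]-MY),-np.sin(MA)*(W[...,0]-MX)+np.cos(MA)*(W[...,1]-MY),W[...,2]],-1)
E
python3 - <<'E'
from face import *
p,d=capture("scene");W=mc(cloud(d,"scene"));b=cv2.erode(brown(p).astype(np.uint8),np.ones((3,3)))>0
b[:100]=0;b[200:]=0;b[:,:310]=0;b[:,370:]=0
Q=W[b];print(len(Q))
for z0 in range(100,225,10):
    k=(Q[:,2]>z0)&(Q[:,2]<z0+10)
    if k.sum()>3:print(z0,k.sum(),"x",Q[k,0].min().round(0),Q[k,0].max().round(0),"y med",np.median(Q[k,1]).round(1))
st()
E
```

```text
450
120 19 x -22.0 21.0 y med -17.6
130 45 x -22.0 23.0 y med -17.5
140 46 x -22.0 22.0 y med -18.3
150 50 x -22.0 22.0 y med -18.0
160 43 x -20.0 22.0 y med -18.2
170 54 x -19.0 22.0 y med -17.5
180 59 x -48.0 48.0 y med -15.8
190 34 x -44.0 44.0 y med -16.7
200 27 x -16.0 7.0 y med -17.4
210 30 x -16.0 8.0 y med -17.3
220 29 x -15.0 8.0 y med -16.5
t10.57 [540.4 149.  164.5] [-3.14   0.     1.682] F [-0.2  -0.74 -0.34] M [-0.05 -0.06 -0.  ] w35.5 mount [ -0.1 -17.9]
```

send_rows:
  motion:
    - [0.002,0,0.05,0,0,0]
    - [0.002,0,0.1,0,0,0]
    - [0.002,0,0.13,0,0,0]
    - [0.002,0,0.16,0,0,0]
    - [0.002,0,0.16,0,0,0]

```text
t: 10.98
eef_pos: [538.8, 147.7, 98.0]
tool_rot: [-3.135, 0.001, 1.68]
ft_force: [-0.8, 0.7, -1.2]
grip_width: 35.9
```

```bash
python3 - <<'E'
from go import *
st();row((*m2w(0,-17),63),np.pi/2+MA)
E
```

```text
t10.98 [538.8 147.7  98. ] [-3.135e+00  1.000e-03  1.680e+00] F [-0.79  0.66 -1.24] M [-0.03 -0.05 -0.01] w35.9 mount [ -1.8 -19. ]
row [0.0052, 0.0051, 0.0876, -0.0043, 0.0004, -0.0027] n>=0.8
```

send_rows:
  motion:
    - [0.005,0.005,0.02,-0.004,0,-0.003]
    - [0.005,0.005,0.04,-0.004,0,-0.003]
    - [0.005,0.005,0.06,-0.004,0,-0.003]
    - [0.005,0.005,0.08,-0.004,0,-0.003]
    - [0.005,0.005,0.088,-0.004,0,-0.003]
    - [0.005,0.005,0.088,-0.004,0,-0.003]

```text
t: 11.48
eef_pos: [539.8, 149.6, 61.9]
tool_rot: [-3.139, 0.001, 1.684]
ft_force: [0.9, -0.4, 0.1]
grip_width: 35.4
```

```bash
python3 - <<'E'
from go import *
st();row((*m2w(0,-11.5),62),np.pi/2+MA)
E
```

```text
t11.48 [539.8 149.6  61.9] [-3.139e+00  1.000e-03  1.684e+00] F [ 0.88 -0.38  0.11] M [-0.01 -0.08 -0.04] w35.4 mount [ -0.6 -17.2]
row [0.0143, 0.0016, -0.0002, -0.0014, 0.0004, 0.0002] n>=0.1
```

send_rows:
  motion:
    - [0.004,0.0015,0,0,0,0]
    - [0.008,0.0015,0,0,0,0]
    - [0.012,0.0015,0,0,0,0]
    - [0.012,0.0015,0,0,0,0]

```text
t: 11.82
eef_pos: [540.0, 154.9, 62.3]
tool_rot: [-3.14, 0.001, 1.685]
ft_force: [0.3, 1.1, -1.9]
grip_width: 35.7
```

send_rows:
  motion:
    - [0.003,0,0,0,0,0]
    - [0.005,0,0,0,0,0]
    - [0.005,0,0,0,0,0]

```text
t: 12.07
eef_pos: [540.0, 155.7, 62.4]
tool_rot: [-3.14, 0.003, 1.685]
ft_force: [0.1, -4.8, -0.1]
grip_width: 35.8
```

```bash
python3 - <<'E'
from go import *
st()
E
```

```text
t12.07 [540.  155.7  62.4] [-3.140e+00  3.000e-03  1.685e+00] F [ 0.14 -4.85 -0.06] M [-1.08 -0.19 -0.06] w35.8 mount [  0.2 -11.2]
```

send_rows:
  motion:
    - [0,0,0.004,0,0,0]
    - [0,0,0.008,0,0,0]
    - [0,0,0.011,0,0,0]
    - [0,0,0.011,0,0,0]

```text
t: 12.4
eef_pos: [540.1, 155.6, 57.9]
tool_rot: [-3.14, 0.003, 1.685]
ft_force: [1.7, -2.2, -1.5]
grip_width: 35.6
```

```bash
python3 - <<'E'
from go import *
st()
E
```

```text
t12.40 [540.1 155.6  57.9] [-3.140e+00  3.000e-03  1.685e+00] F [ 1.74 -2.16 -1.47] M [-0.47 -0.33 -0.02] w35.6 mount [  0.4 -11.3]
```

send_rows:
  motion:
    - [0,0,0.001,0,0,0]
    - [0,0,0.001,0,0,0]
    - [0,0,0.001,0,0,0]
    - [0,0,0.001,0,0,0]
    - [0,0,0.001,0,0,0]
  fingers: 60

```text
t: 12.82
eef_pos: [540.1, 155.8, 57.6]
tool_rot: [-3.14, 0.003, 1.685]
ft_force: [0.8, -0.9, 0.5]
grip_width: 59.6
```

send_rows:
  motion:
    - [0,0,-0.03,0,0,0]
    - [0,0,-0.08,0,0,0]
    - [0,0,-0.16,0,0,0]
    - [0,0,-0.22,0,0,0]
    - [-0.1,0,-0.24,0,0,0]
    - [-0.2,0,-0.24,0,0,0]
    - [-0.3,0,-0.24,0,0,0]
    - [-0.38,-0.02,-0.24,0,0,0.072]
    - [-0.38,-0.02,-0.24,0,0,0.072]
    - [-0.38,-0.02,-0.24,0,0,0.072]

```text
t: 13.65
eef_pos: [549.4, 2.8, 154.0]
tool_rot: [-3.141, 0.003, 1.569]
ft_force: [-0.3, -1.1, -0.6]
grip_width: 59.9
```

```bash
python3 - <<'E'
from face import *
from gam import gcrop
st();row((*r2w(0,-27.5),140),np.pi/2+RA)
for n,b in(('scene',(270,80,390,220)),('top',(220,140,330,260))):
    p,d=capture(n);gcrop(p,*b,4,f'pics/k_{n}.png',.6,200 if n=='scene' else 120)
    W=mc(cloud(d,n))
    b=brown(p);Q=W[b];Q=Q[(abs(Q[:,0])<60)&(abs(Q[:,1]+10)<35)];print(n,len(Q))
    for z0 in range(10,140,10):
        k=(Q[:,2]>z0)&(Q[:,2]<z0+10)
        if k.sum()>3:print(z0,k.sum(),"x",Q[k,0].min().round(0),Q[k,0].max().round(0),"y med",np.median(Q[k,1]).round(1))
E
```

```text
t13.65 [549.4   2.8 154. ] [-3.141e+00  3.000e-03  1.569e+00] F [-0.3  -1.07 -0.64] M [ 0.07 -0.13 -0.02] w59.9 mount [  -7.6 -164.2]
row [-0.7633, -0.0622, 0.0371, -0.0004, 0.0017, 0.0868] n>=7.4
scene 247
40 19 x -26.0 16.0 y med -11.2
50 37 x -23.0 22.0 y med -11.6
60 37 x -16.0 47.0 y med -11.7
70 58 x -12.0 51.0 y med -9.7
80 61 x -5.0 50.0 y med -7.5
90 18 x -0.0 16.0 y med -9.3
100 9 x 6.0 16.0 y med -9.7
110 6 x 11.0 16.0 y med -9.2
top 157
50 5 x 4.0 31.0 y med -9.8
60 5 x 7.0 38.0 y med -10.0
70 25 x -28.0 51.0 y med -7.9
80 48 x -32.0 51.0 y med -3.3
90 9 x -19.0 17.0 y med -8.0
110 8 x -19.0 15.0 y med -8.2
120 41 x -18.0 16.0 y med -5.1
130 6 x -19.0 12.0 y med -4.6
```

View pics/k_scene.png

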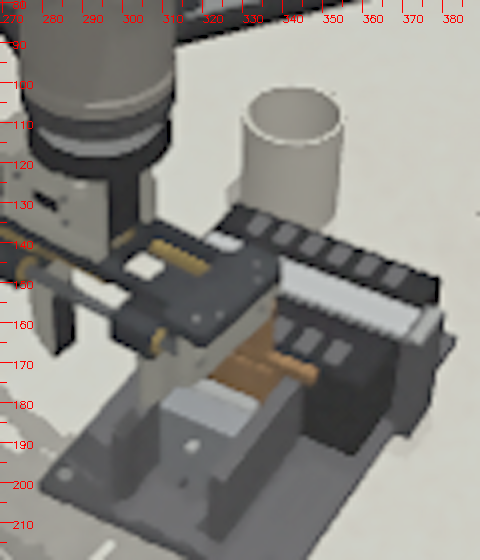

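View pics/k_top.png

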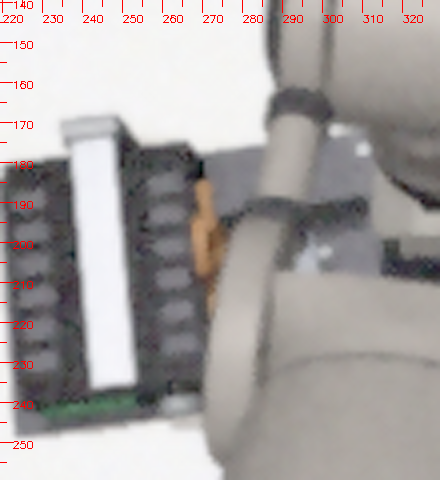

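send_rows:
  motion:
    - [-0.763,-0.062,0.03,0,0.002,0.087]
    - [-0.763,-0.062,0.03,0,0.002,0.087]
    - [-0.763,-0.062,0.03,0,0.002,0.087]
    - [-0.763,-0.062,0.03,0,0.002,0.087]
    - [-0.763,-0.062,0.03,0,0.002,0.087]
    - [-0.763,-0.062,0.03,0,0.002,0.087]
    - [-0.763,-0.062,0.03,0,0.002,0.087]
    - [-0.763,-0.062,0.03,0,0.002,0.087]
    - [-0.763,-0.062,0.03,0,0.002,0.087]
    - [-0.763,-0.062,0.03,0,0.002,0.087]

```text
t: 14.58
eef_pos: [525.8, -299.2, 142.3]
tool_rot: [-3.14, -0.002, 1.437]
ft_force: [0.4, 0.7, 0.1]
grip_width: 59.9
```

```bash
python3 - <<'E'
from go import *
st();row((*r2w(0,-27.5),90),np.pi/2+RA)
E
```

```text
t14.58 [ 525.8 -299.2  142.3] [-3.140e+00 -2.000e-03  1.437e+00] F [0.38 0.66 0.05] M [ 0.02 -0.08 -0.02] w59.9 mount [ -65.2 -461.6]
row [-0.0092, -0.0031, 0.1307, -0.0009, -0.0012, 0.0027] n>=1.3
```

send_rows:
  motion:
    - [-0.009,-0.003,0.04,0,-0.001,0.002]
    - [-0.009,-0.003,0.08,0,-0.001,0.002]
    - [-0.009,-0.003,0.11,0,-0.001,0.002]
    - [-0.009,-0.003,0.13,0,-0.001,0.002]
    - [-0.009,-0.003,0.13,0,-0.001,0.002]

```text
t: 15.0
eef_pos: [523.9, -299.5, 88.7]
tool_rot: [-3.137, -0.002, 1.437]
ft_force: [-0.8, 0.1, -1.0]
grip_width: 60.1
```

```bash
python3 - <<'E'
from go import *
st();row((*r2w(0,-27.5),57),np.pi/2+RA)
E
```

```text
t15.00 [ 523.9 -299.5   88.7] [-3.137e+00 -2.000e-03  1.437e+00] F [-0.76  0.11 -1.  ] M [-0.03 -0.09  0.  ] w60.1 mount [ -67.  -461.7]
row [-0.0077, 0.0015, 0.0793, -0.0027, -0.0015, 0.0026] n>=0.8
```

send_rows:
  motion:
    - [-0.008,0.0015,0.02,-0.002,-0.001,0.002]
    - [-0.008,0.0015,0.045,-0.002,-0.001,0.002]
    - [-0.008,0.0015,0.07,-0.002,-0.001,0.002]
    - [-0.008,0.0015,0.079,-0.002,-0.001,0.002]
    - [-0.008,0.0015,0.079,-0.002,-0.001,0.002]

```text
t: 15.42
eef_pos: [523.2, -302.1, 55.7]
tool_rot: [-3.138, -0.002, 1.434]
ft_force: [-1.6, 0.1, 1.1]
grip_width: 59.9
```

```bash
python3 - <<'E'
from go import *
st();row((*r2w(0,-27.5),57),np.pi/2+RA)
E
```

```text
t15.42 [ 523.2 -302.1   55.7] [-3.138e+00 -2.000e-03  1.434e+00] F [-1.59  0.12  1.06] M [-0.03 -0.08  0.02] w59.9 mount [ -68.  -464.2]
row [-0.0008, 0.002, -0.0034, -0.0021, -0.0014, 0.0005] n>=0.0
```

send_rows:
  motion:
    - [-0.002,0.002,-0.004,-0.002,-0.001,0]
    - [-0.002,0.002,-0.004,-0.002,-0.001,0]
    - [-0.002,0.002,-0.004,-0.002,-0.001,0]
    - [-0.002,0.002,-0.004,-0.002,-0.001,0]
    - [-0.002,0.002,-0.004,-0.002,-0.001,0]
    - [-0.002,0.002,-0.004,-0.002,-0.001,0]
  fingers: 20
  force: 35

```text
t: 15.92
eef_pos: [524.1, -303.3, 57.7]
tool_rot: [3.141, -0.0, 1.433]
ft_force: [-0.8, -0.0, 1.7]
grip_width: 35.9
```

```bash
python3 - <<'E'
from go import *
st();s=read_state()["eef_pos"];c,sn=np.cos(RA),np.sin(RA);d=s[:2]-[RX,RY];print("rack",c*d[0]+sn*d[1],-sn*d[0]+c*d[1])
E
```

```text
t15.92 [ 524.1 -303.3   57.7] [ 3.141 -0.     1.433] F [-0.79 -0.01  1.68] M [-0.07 -0.01  0.01] w35.9 mount [ -67.3 -465.5]
rack 0.2298834681335742 -28.211197924340187
```

send_rows:
  motion:
    - [0,0,-0.03,0,0,0]
    - [0,0,-0.08,0,0,0]
    - [0,0,-0.15,0,0,0]
    - [0,0,-0.22,0,0,0]
    - [0,0,-0.26,0,0,0]
    - [0,0,-0.26,0,0,0]

```text
t: 16.42
eef_pos: [525.8, -304.5, 166.0]
tool_rot: [3.134, 0.004, 1.434]
ft_force: [0.5, -0.1, -0.8]
grip_width: 36.0
```

```bash
python3 - <<'E'
from go import *
st();row((540,0,165),np.pi/2)
E
```

```text
t16.42 [ 525.8 -304.5  166. ] [3.134 0.004 1.434] F [ 0.46 -0.12 -0.8 ] M [-0.07 -0.12 -0.04] w36.0 mount [ -65.7 -466.9]
row [0.759, -0.0691, -0.0008, 0.0045, 0.0027, -0.0873] n>=7.3
```

send_rows:
  motion:
    - [0.759,-0.069,0,0.004,0.002,-0.087]
    - [0.759,-0.069,0,0.004,0.002,-0.087]
    - [0.759,-0.069,0,0.004,0.002,-0.087]
    - [0.759,-0.069,0,0.004,0.002,-0.087]
    - [0.759,-0.069,0,0.004,0.002,-0.087]
    - [0.759,-0.069,0,0.004,0.002,-0.087]
    - [0.759,-0.069,0,0.004,0.002,-0.087]
    - [0.759,-0.069,0,0.004,0.002,-0.087]
    - [0.759,-0.069,0,0.004,0.002,-0.087]
    - [0.759,-0.069,0,0.004,0.002,-0.087]

```text
t: 17.25
eef_pos: [539.6, 0.2, 163.7]
tool_rot: [-3.141, 0.001, 1.572]
ft_force: [0.5, -1.2, -1.8]
grip_width: 35.5
```

```bash
python3 - <<'E'
from go import *
st();row((*m2w(0,-27),165),np.pi/2+MA)
E
```

```text
t17.25 [5.396e+02 2.000e-01 1.637e+02] [-3.141e+00  1.000e-03  1.572e+00] F [ 0.53 -1.2  -1.78] M [-0.06 -0.09  0.  ] w35.5 mount [ -17.7 -165.7]
row [0.3494, 0.0054, -0.0037, -0.0006, 0.0009, -0.0711] n>=3.4
```

send_rows:
  motion:
    - [0.349,0.005,-0.004,0,0,-0.071]
    - [0.349,0.005,-0.004,0,0,-0.071]
    - [0.349,0.005,-0.004,0,0,-0.071]
    - [0.349,0.005,-0.004,0,0,-0.071]
    - [0.349,0.005,-0.004,0,0,-0.071]
    - [0.349,0.005,-0.004,0,0,-0.071]

```text
t: 17.75
eef_pos: [541.5, 138.6, 164.4]
tool_rot: [-3.14, 0.002, 1.684]
ft_force: [-1.0, 0.0, -1.9]
grip_width: 35.7
```

```bash
cat > look.py <<'E'
import sys
from face import *
from gam import gcrop
st()
p,d=capture("scene");W=mc(cloud(d,"scene"));b=cv2.erode(brown(p).astype(np.uint8),np.ones((3,3)))>0
gcrop(p,270,80,390,220,5,f"pics/{sys.argv[1]}.png",.6,200)
b[:80]=0;b[220:]=0;b[:,:290]=0;b[:,380:]=0
Q=W[b];Q=Q[(abs(Q[:,0])<60)&(abs(Q[:,1]+20)<35)]
for z0 in range(30,240,10):
    k=(Q[:,2]>z0)&(Q[:,2]<z0+10)
    if k.sum()>3:print(z0,k.sum(),"x",Q[k,0].min().round(0),Q[k,0].max().round(0),"y p20/50/80",np.percentile(Q[k,1],[20,50,80]).round(1))
E
python3 look.py l1; python3 -c "
from go import *
row((*m2w(0,-27),95),np.pi/2+MA)"
```

```text
t17.75 [541.5 138.6 164.4] [-3.140e+00  2.000e-03  1.684e+00] F [-1.03  0.01 -1.88] M [-0.04 -0.11 -0.06] w35.7 mount [ -0.2 -28.3]
50 34 x -21.0 18.0 y p20/50/80 [-12.7 -11.6 -10.5]
60 36 x -24.0 22.0 y p20/50/80 [-12.9 -11.5 -10.5]
70 53 x -47.0 45.0 y p20/50/80 [-12.  -10.7  -9. ]
80 84 x -50.0 50.0 y p20/50/80 [-10.7  -9.2  -7.5]
90 31 x -17.0 15.0 y p20/50/80 [-10.5  -9.4  -8.5]
100 6 x -15.0 16.0 y p20/50/80 [-11.7 -11.2  -9.9]
120 32 x -23.0 22.0 y p20/50/80 [-29.8 -28.9 -27.5]
130 53 x -22.0 22.0 y p20/50/80 [-31.1 -29.1 -27.8]
140 46 x -22.0 23.0 y p20/50/80 [-30.  -28.9 -27.3]
150 50 x -24.0 23.0 y p20/50/80 [-30.1 -29.4 -28. ]
160 50 x -22.0 22.0 y p20/50/80 [-30.2 -29.2 -28.3]
170 48 x -20.0 22.0 y p20/50/80 [-29.7 -28.9 -27.7]
180 59 x -44.0 47.0 y p20/50/80 [-28.2 -26.8 -25.8]
190 31 x -47.0 48.0 y p20/50/80 [-27.6 -26.8 -26. ]
200 28 x -15.0 6.0 y p20/50/80 [-29.6 -28.6 -27. ]
210 30 x -15.0 8.0 y p20/50/80 [-29.6 -28.2 -26.9]
220 26 x -15.0 9.0 y p20/50/80 [-28.9 -28.  -27.2]
230 16 x -16.0 8.0 y p20/50/80 [-29.5 -28.5 -26.8]
row [0.0054, 0.0009, 0.1739, -0.0013, 0.0014, -0.0008] n>=1.7
```

View pics/l1.png

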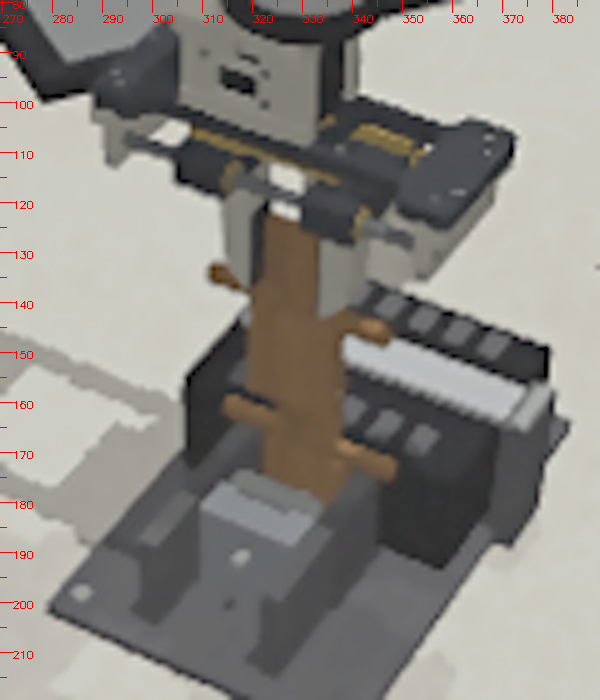

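send_rows:
  motion:
    - [0.006,0.001,0.0,0,0.001,0]
    - [0.006,0.001,0.06,0,0.001,0]
    - [0.006,0.001,0.12,0,0.001,0]
    - [0.006,0.001,0.16,0,0.001,0]
    - [0.006,0.001,0.16,0,0.001,0]

```text
t: 18.22
eef_pos: [539.4, 138.1, 97.1]
tool_rot: [-3.133, 0.001, 1.68]
ft_force: [-0.9, -0.1, -1.6]
grip_width: 35.7
```

```bash
python3 -c "
from go import *
st();row((*m2w(0,-26.5),63),np.pi/2+MA)"
```

```text
t18.22 [539.4 138.1  97.1] [-3.133e+00  1.000e-03  1.680e+00] F [-0.91 -0.06 -1.57] M [-0.02 -0.12  0.01] w35.7 mount [ -2.3 -28.7]
row [0.0055, 0.0065, 0.0851, -0.0056, 0.0006, -0.0025] n>=0.8
```

send_rows:
  motion:
    - [0.006,0.006,0.01,-0.005,0,-0.002]
    - [0.006,0.006,0.03,-0.005,0,-0.002]
    - [0.006,0.006,0.055,-0.005,0,-0.002]
    - [0.006,0.006,0.075,-0.005,0,-0.002]
    - [0.006,0.006,0.086,-0.005,0,-0.002]
    - [0.006,0.006,0.086,-0.005,0,-0.002]

```text
t: 18.72
eef_pos: [540.6, 140.5, 61.6]
tool_rot: [-3.139, 0.001, 1.683]
ft_force: [-0.1, 0.3, -1.6]
grip_width: 35.7
```

```bash
python3 -c "
from go import *
st();row((*m2w(0,-23.2),62.5),np.pi/2+MA)"
```

```text
t18.72 [540.6 140.5  61.6] [-3.139e+00  1.000e-03  1.683e+00] F [-0.08  0.28 -1.63] M [-0.03 -0.13 -0.01] w35.7 mount [ -0.9 -26.3]
row [0.0079, 0.0022, -0.0024, -0.0018, 0.0007, -0.0005] n>=0.1
```

send_rows:
  motion:
    - [0.003,0.002,0,0,0,0]
    - [0.006,0.002,0,0,0,0]
    - [0.008,0.002,0,0,0,0]
    - [0.008,0.002,0,0,0,0]

```text
t: 19.05
eef_pos: [541.3, 144.1, 61.9]
tool_rot: [-3.14, 0.001, 1.683]
ft_force: [0.3, 0.1, -0.9]
grip_width: 35.5
```

send_rows:
  motion:
    - [0.002,0,0,0,0,0]
    - [0.004,0,0,0,0,0]
    - [0.004,0,0,0,0,0]

```text
t: 19.3
eef_pos: [541.2, 144.4, 62.0]
tool_rot: [-3.139, 0.003, 1.684]
ft_force: [-0.4, -6.0, -1.8]
grip_width: 35.7
```

Contact against spacer 1. I'll lower it onto the rails and release.

send_rows:
  motion:
    - [0,0,0.004,0,0,0]
    - [0,0,0.008,0,0,0]
    - [0,0,0.01,0,0,0]
    - [0,0,0.01,0,0,0]

```text
t: 19.63
eef_pos: [541.4, 144.2, 58.0]
tool_rot: [-3.14, 0.004, 1.684]
ft_force: [0.4, -2.8, -0.7]
grip_width: 35.9
```

```bash
python3 -c "
from go import *
st()"
```

```text
t19.63 [541.4 144.2  58. ] [-3.14   0.004  1.684] F [ 0.42 -2.79 -0.73] M [-0.58 -0.23 -0.  ] w35.9 mount [  0.4 -22.8]
```

send_rows:
  motion:
    - [0,0,0.001,0,0,0]
    - [0,0,0.001,0,0,0]
    - [0,0,0.001,0,0,0]
    - [0,0,0.001,0,0,0]
    - [0,0,0.001,0,0,0]
  fingers: 60

```text
t: 20.05
eef_pos: [541.4, 144.5, 57.6]
tool_rot: [-3.14, 0.003, 1.684]
ft_force: [-0.1, -0.2, -0.6]
grip_width: 58.7
```

send_rows:
  motion:
    - [0,0,-0.03,0,0,0]
    - [0,0,-0.08,0,0,0]
    - [0,0,-0.16,0,0,0]
    - [0,0,-0.22,0,0,0]
    - [-0.1,0,-0.24,0,0,0]
    - [-0.2,0,-0.24,0,0,0]
    - [-0.3,0,-0.24,0,0,0]
    - [-0.5,-0.02,-0.24,0,0,0.072]
    - [-0.5,-0.02,-0.24,0,0,0.072]
    - [-0.5,-0.02,-0.24,0,0,0.072]
    - [-0.5,-0.02,-0.24,0,0,0.072]

```text
t: 20.97
eef_pos: [556.1, -56.7, 154.2]
tool_rot: [-3.14, 0.003, 1.567]
ft_force: [0.4, 0.4, 0.2]
grip_width: 59.9
```

```bash
python3 look.py l2; python3 - <<'E'
from go import *
from gam import gcrop
p,d=capture("top");gcrop(p,265,170,330,245,8,"pics/l3.png",.7,110)
row((*r2w(0,62.5),145),np.pi/2+RA)
E
```

```text
t20.97 [556.1 -56.7 154.2] [-3.140e+00  3.000e-03  1.567e+00] F [0.4  0.38 0.15] M [ 0.03 -0.09  0.01] w59.9 mount [  -7.7 -224. ]
60 17 x -11.0 21.0 y p20/50/80 [-24.2 -23.6 -22.7]
70 44 x -9.0 39.0 y p20/50/80 [-24.5 -22.2 -20.8]
80 89 x -6.0 49.0 y p20/50/80 [-22.1 -17.6  -8.6]
90 25 x -4.0 16.0 y p20/50/80 [-21.8 -20.4 -19.2]
100 26 x -5.0 15.0 y p20/50/80 [-22.3 -21.4 -16.7]
110 29 x -16.0 16.0 y p20/50/80 [-23.  -21.4 -17.4]
120 73 x -16.0 15.0 y p20/50/80 [-22.2 -19.1  -8.3]
130 7 x -9.0 16.0 y p20/50/80 [-21.4 -18.9 -16. ]
row [-0.3981, -0.0494, 0.0244, -0.0009, 0.002, 0.0881] n>=3.9
```

View pics/l2.png

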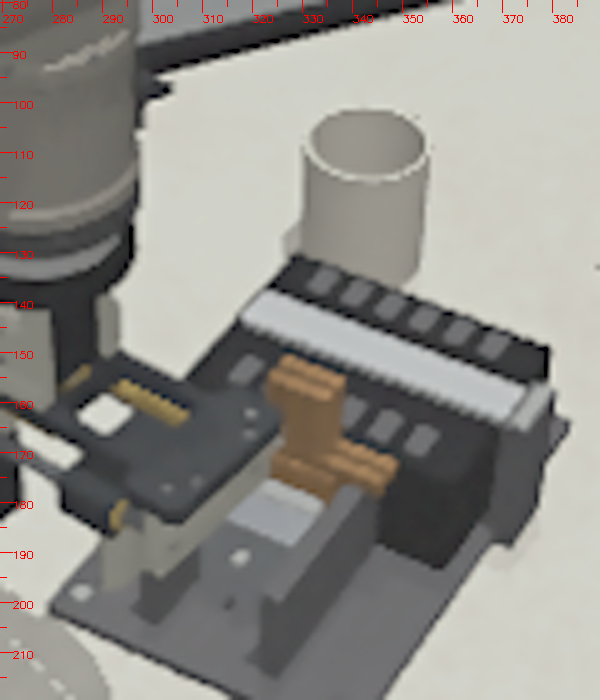

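View pics/l3.png

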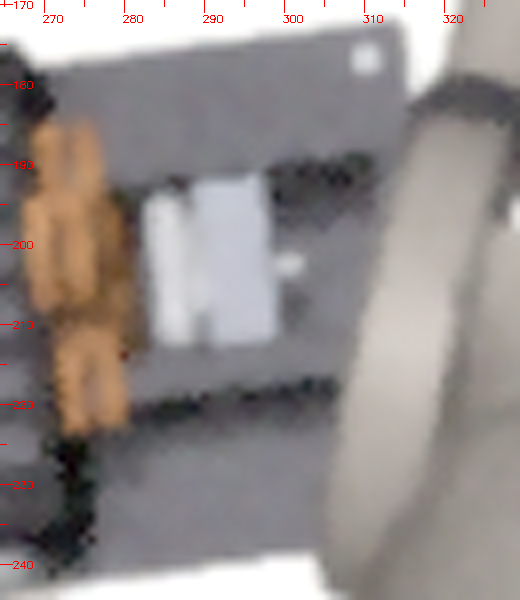

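```bash
python3 - <<'E'
from go import *
for q in((-15,-24,14),(-15,-24,40),(-15,-24,64),(-20,-33.6,64),(20,-33.6,64)):print(q,proj([*m2w(q[0],q[1]),q[2]],"top").round(1))
E
```

```text
(-15, -24, 14) [[282.9 212.7]]
(-15, -24, 40) [[281.7 211.3]]
(-15, -24, 64) [[280.6 209.8]]
(-20, -33.6, 64) [[284.3 211.2]]
(20, -33.6, 64) [[282.8 196.9]]
```

send_rows:
  motion:
    - [-0.2,-0.05,0.0,0,0.002,0.088]
    - [-0.398,-0.05,0.02,0,0.002,0.088]
    - [-0.398,-0.05,0.02,0,0.002,0.088]
    - [-0.398,-0.05,0.02,0,0.002,0.088]
    - [-0.398,-0.05,0.02,0,0.002,0.088]
    - [-0.398,-0.05,0.02,0,0.002,0.088]
    - [-0.398,-0.05,0.02,0,0.002,0.088]

```text
t: 21.65
eef_pos: [536.4, -211.5, 146.7]
tool_rot: [-3.14, -0.001, 1.435]
ft_force: [1.1, 0.7, -1.5]
grip_width: 59.8
```

```bash
python3 - <<'E'
from go import *
st();row((*r2w(0,62),90),np.pi/2+RA)
E
```

```text
t21.65 [ 536.4 -211.5  146.7] [-3.140e+00 -1.000e-03  1.435e+00] F [ 1.06  0.66 -1.5 ] M [-0.03 -0.05 -0.01] w59.8 mount [ -44.7 -375.7]
row [-0.0061, 0.0008, 0.1416, -0.0012, -0.0005, 0.0011] n>=1.4
```

send_rows:
  motion:
    - [-0.007,0.001,0.04,0,0,0]
    - [-0.007,0.001,0.08,0,0,0]
    - [-0.007,0.001,0.12,0,0,0]
    - [-0.007,0.001,0.14,0,0,0]
    - [-0.007,0.001,0.14,0,0,0]

```text
t: 22.07
eef_pos: [535.7, -211.7, 89.1]
tool_rot: [-3.136, -0.002, 1.437]
ft_force: [-0.4, 0.2, -0.2]
grip_width: 59.9
```

```bash
python3 - <<'E'
from go import *
st();row((*r2w(0,62),57),np.pi/2+RA)
E
```

```text
t22.07 [ 535.7 -211.7   89.1] [-3.136e+00 -2.000e-03  1.437e+00] F [-0.43  0.25 -0.19] M [ 0.01 -0.07 -0.  ] w59.9 mount [ -45.4 -375.8]
row [-0.0054, 0.0026, 0.0801, -0.0033, -0.0016, 0.0028] n>=0.8
```

send_rows:
  motion:
    - [-0.007,0.003,0.02,-0.003,-0.001,0.003]
    - [-0.007,0.003,0.045,-0.003,-0.001,0.003]
    - [-0.007,0.003,0.065,-0.003,-0.001,0.003]
    - [-0.007,0.003,0.077,-0.003,-0.001,0.003]
    - [-0.007,0.003,0.077,-0.003,-0.001,0.003]
    - [-0.007,0.003,0.077,-0.003,-0.001,0.003]

```text
t: 22.57
eef_pos: [536.3, -214.6, 58.0]
tool_rot: [-3.141, -0.001, 1.432]
ft_force: [0.4, 0.2, 1.5]
grip_width: 60.1
```

send_rows:
  motion:
    - [0,0,0,0,0,0]
    - [0,0,0,0,0,0]
    - [0,0,0,0,0,0]
    - [0,0,0,0,0,0]
    - [0,0,0,0,0,0]
    - [0,0,0,0,0,0]
  fingers: 20
  force: 45

```text
t: 23.07
eef_pos: [536.5, -214.7, 58.3]
tool_rot: [-3.141, -0.001, 1.432]
ft_force: [-0.1, -0.9, 0.8]
grip_width: 35.4
```

```bash
python3 - <<'E'
from go import *
st();s=read_state()["eef_pos"];c,sn=np.cos(RA),np.sin(RA);d=s[:2]-[RX,RY];print("rack",c*d[0]+sn*d[1],-sn*d[0]+c*d[1])
E
```

```text
t23.07 [ 536.5 -214.7   58.3] [-3.141e+00 -1.000e-03  1.432e+00] F [-0.12 -0.85  0.84] M [-0.05 -0.12  0.03] w35.4 mount [ -45.  -378.9]
rack 0.2873811605287617 61.177924456884796
```

send_rows:
  motion:
    - [0,0,-0.03,0,0,0]
    - [0,0,-0.08,0,0,0]
    - [0,0,-0.15,0,0,0]
    - [0,0,-0.22,0,0,0]
    - [0,0,-0.27,0,0,0]
    - [0,0,-0.27,0,0,0]

```text
t: 23.57
eef_pos: [538.6, -215.9, 171.0]
tool_rot: [3.134, 0.002, 1.432]
ft_force: [-0.6, -0.4, -1.0]
grip_width: 35.4
```

```bash
python3 - <<'E'
from go import *
st();row((*m2w(0,-160),168),np.pi/2+MA/2)
E
```

```text
t23.57 [ 538.6 -215.9  171. ] [3.134e+00 2.000e-03 1.432e+00] F [-0.56 -0.4  -1.03] M [-0.03 -0.1   0.02] w35.4 mount [ -43.  -380.3]
row [0.5603, -0.033, 0.0061, 0.0045, 0.0018, -0.1242] n>=5.4
```

send_rows:
  motion:
    - [0.56,-0.033,0.004,0.004,0.002,-0.124]
    - [0.56,-0.033,0.004,0.004,0.002,-0.124]
    - [0.56,-0.033,0.004,0.004,0.002,-0.124]
    - [0.56,-0.033,0.004,0.004,0.002,-0.124]
    - [0.56,-0.033,0.004,0.004,0.002,-0.124]
    - [0.56,-0.033,0.004,0.004,0.002,-0.124]
    - [0.56,-0.033,0.004,0.004,0.002,-0.124]
    - [0.56,-0.033,0.004,0.004,0.002,-0.124]

```text
t: 24.23
eef_pos: [556.0, 8.5, 167.8]
tool_rot: [-3.141, -0.0, 1.629]
ft_force: [0.3, -0.3, -0.8]
grip_width: 35.2
```

```bash
python3 - <<'E'
from go import *
st();row((*m2w(0,-38),168),np.pi/2+MA)
E
```

```text
t24.23 [556.    8.5 167.8] [-3.141 -0.     1.629] F [ 0.3  -0.35 -0.76] M [-0.02 -0.05  0.02] w35.2 mount [  -0.5 -159.3]
row [0.3029, -0.0152, -0.0005, -0.0005, -0.0, -0.0346] n>=2.9
```

send_rows:
  motion:
    - [0.303,-0.015,0,0,0,-0.035]
    - [0.303,-0.015,0,0,0,-0.035]
    - [0.303,-0.015,0,0,0,-0.035]
    - [0.303,-0.015,0,0,0,-0.035]
    - [0.303,-0.015,0,0,0,-0.035]
    - [0.303,-0.015,0,0,0,-0.035]

```text
t: 24.73
eef_pos: [542.9, 127.6, 167.3]
tool_rot: [-3.14, 0.001, 1.684]
ft_force: [-0.2, -0.2, 0.1]
grip_width: 35.3
```

```bash
python3 look.py m1;python3 - <<'E'
from go import *
st();row((*m2w(0,-38),125),np.pi/2+MA)
E
```

```text
t24.73 [542.9 127.6 167.3] [-3.140e+00  1.000e-03  1.684e+00] F [-0.2  -0.2   0.11] M [-0.05 -0.09  0.04] w35.3 mount [  0.  -39.4]
60 26 x -23.0 21.0 y p20/50/80 [-24.6 -24.1 -23.5]
70 64 x -48.0 49.0 y p20/50/80 [-24.6 -22.7 -20.6]
80 145 x -50.0 49.0 y p20/50/80 [-22.3 -19.5 -10. ]
90 42 x -19.0 16.0 y p20/50/80 [-23.1 -22.  -20.3]
100 33 x -19.0 16.0 y p20/50/80 [-22.6 -21.6 -20.3]
110 18 x -16.0 15.0 y p20/50/80 [-22.6 -22.1 -21.5]
120 19 x -10.0 22.0 y p20/50/80 [-30.9 -29.9 -24.6]
130 28 x -21.0 23.0 y p20/50/80 [-36.1 -34.6 -32.8]
140 31 x -21.0 23.0 y p20/50/80 [-39.9 -37.9 -36.7]
150 37 x -21.0 22.0 y p20/50/80 [-45.2 -42.7 -38. ]
160 31 x -19.0 23.0 y p20/50/80 [-49.  -47.3 -46.1]
170 32 x -22.0 23.0 y p20/50/80 [-53.8 -52.3 -50.8]
180 43 x -33.0 47.0 y p20/50/80 [-54.4 -53.5 -52.7]
190 192 x -48.0 51.0 y p20/50/80 [-52.1 -45.2 -37.1]
200 24 x -15.0 4.0 y p20/50/80 [-37.1 -36.1 -34.8]
210 27 x -16.0 6.0 y p20/50/80 [-37.6 -36.4 -35.6]
220 28 x -16.0 5.0 y p20/50/80 [-37.7 -36.1 -34.9]
230 15 x -16.0 2.0 y p20/50/80 [-37.7 -36.9 -35.9]
t24.78 [543.1 127.3 167.4] [-3.140e+00  1.000e-03  1.683e+00] F [-0.63 -0.1  -0.98] M [ 0.02 -0.11 -0.01] w35.2 mount [  0.1 -39.8]
row [0.0046, -0.0001, 0.106, -0.0009, 0.0004, -0.0008] n>=1.0
```

View pics/m1.png

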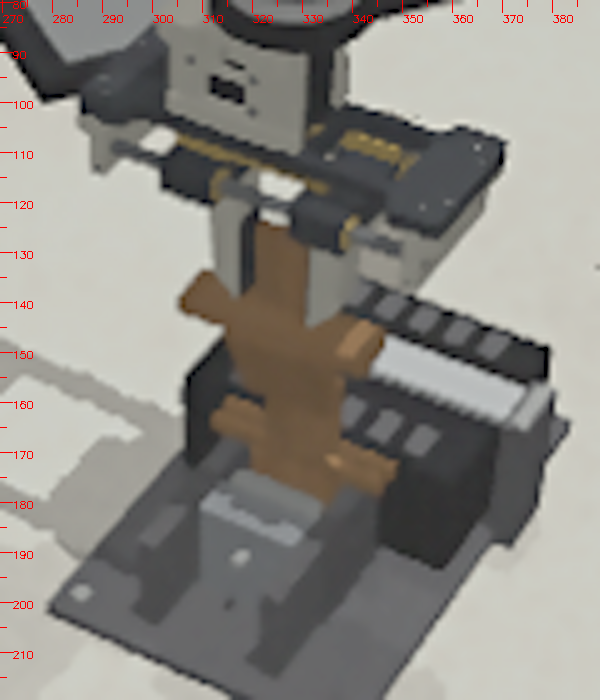

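send_rows:
  motion:
    - [0.003,0,0.02,0,0,0]
    - [0.003,0,0.06,0,0,0]
    - [0.003,0,0.09,0,0,0]
    - [0.003,0,0.1,0,0,0]
    - [0.003,0,0.1,0,0,0]

```text
t: 25.2
eef_pos: [542.2, 127.1, 125.9]
tool_rot: [-3.137, 0.001, 1.681]
ft_force: [-0.1, -0.1, -0.9]
grip_width: 35.5
```

```bash
python3 - <<'E'
from go import *
st();row((*m2w(0,-38.5),101),np.pi/2+MA)
E
```

```text
t25.20 [542.2 127.1 125.9] [-3.137e+00  1.000e-03  1.681e+00] F [-0.06 -0.08 -0.89] M [-0.04 -0.1   0.02] w35.5 mount [ -0.8 -39.8]
row [0.0034, 0.0022, 0.0622, -0.0028, 0.0004, -0.002] n>=0.6
```

send_rows:
  motion:
    - [0.004,0.002,0.0,-0.003,0,-0.002]
    - [0.004,0.002,0.02,-0.003,0,-0.002]
    - [0.004,0.002,0.035,-0.003,0,-0.002]
    - [0.004,0.002,0.05,-0.003,0,-0.002]
    - [0.004,0.002,0.06,-0.003,0,-0.002]
    - [0.004,0.002,0.06,-0.003,0,-0.002]

```text
t: 25.7
eef_pos: [543.1, 128.4, 101.9]
tool_rot: [3.14, 0.001, 1.684]
ft_force: [1.6, -1.4, 1.1]
grip_width: 35.8
```

```bash
python3 look.py m2;python3 - <<'E'
from go import *
from gam import gcrop
p,d=capture("top");gcrop(p,265,170,330,245,8,"pics/m3.png",.7,110)
row((*m2w(0,-37),101),np.pi/2+MA)
E
```

```text
t25.70 [543.1 128.4 101.9] [3.140e+00 1.000e-03 1.684e+00] F [ 1.55 -1.45  1.13] M [-0.26 -0.47 -0.06] w35.8 mount [  0.3 -38.7]
70 13 x -50.0 48.0 y p20/50/80 [-33.4 -23.3 -19.9]
80 61 x -19.0 49.0 y p20/50/80 [-40.6 -22.1 -12. ]
90 27 x -21.0 23.0 y p20/50/80 [-46.2 -44.6 -41.9]
100 25 x -22.0 23.0 y p20/50/80 [-50.5 -48.8 -47.4]
110 36 x -24.0 49.0 y p20/50/80 [-53.9 -52.8 -51.3]
120 206 x -50.0 50.0 y p20/50/80 [-53.1 -48.  -39.6]
130 37 x -47.0 47.0 y p20/50/80 [-44.3 -35.2 -34. ]
140 22 x -15.0 6.0 y p20/50/80 [-35.  -34.3 -32.8]
150 18 x -15.0 5.0 y p20/50/80 [-35.2 -33.8 -32.7]
160 13 x -15.0 5.0 y p20/50/80 [-35.2 -34.3 -33.6]
row [0.0039, -0.0007, 0.0022, 0.0007, 0.0007, -0.0] n>=0.0
```

View pics/m2.png

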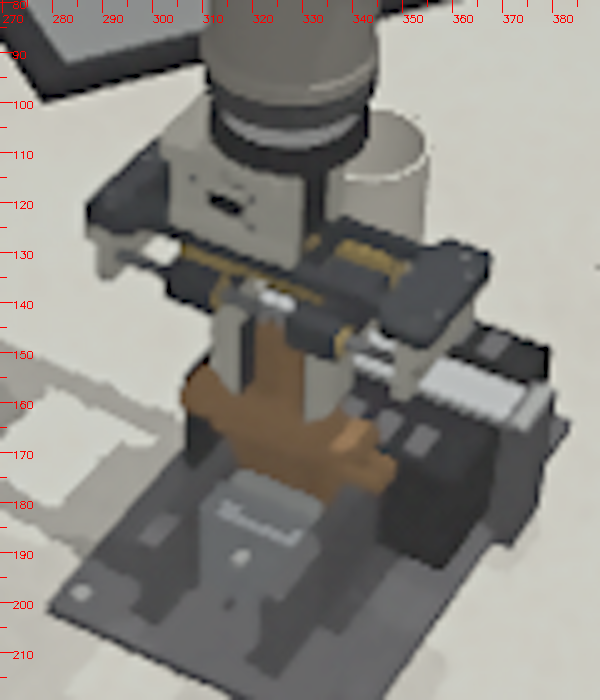

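View pics/m3.png

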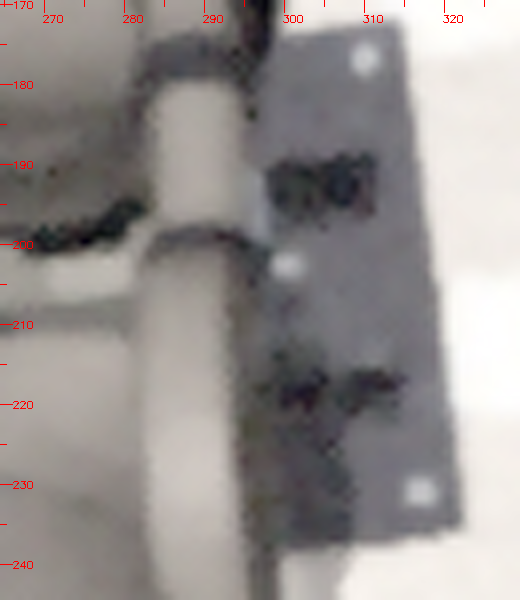

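send_rows:
  motion:
    - [0.001,0,0.005,0,0,0]
    - [0.001,0,0.01,0,0,0]
    - [0.001,0,0.015,0,0,0]
    - [0.001,0,0.015,0,0,0]

```text
t: 26.13
eef_pos: [543.5, 128.7, 95.9]
tool_rot: [3.14, 0.001, 1.684]
ft_force: [0.3, -2.5, 3.2]
grip_width: 35.3
```

```bash
python3 -c "
from go import *
st()"
```

```text
t26.13 [543.5 128.7  95.9] [3.140e+00 1.000e-03 1.684e+00] F [ 0.26 -2.46  3.23] M [-0.53 -0.33 -0.28] w35.3 mount [  0.7 -38.4]
```

send_rows:
  motion:
    - [0.001,0,0.005,0,0,0]
    - [0.001,0,0.01,0,0,0]
    - [0.001,0,0.01,0,0,0]

```text
t: 26.38
eef_pos: [543.9, 128.9, 92.3]
tool_rot: [3.139, 0.002, 1.683]
ft_force: [0.2, -4.6, 5.1]
grip_width: 35.6
```

```bash
python3 -c "
from go import *
st()"
```

```text
t26.38 [543.9 128.9  92.3] [3.139e+00 2.000e-03 1.683e+00] F [ 0.16 -4.62  5.12] M [-0.58 -0.2  -0.27] w35.6 mount [  1.1 -38.3]
```

send_rows:
  motion:
    - [0,0,0.005,0,0,0]
    - [0,0,0.01,0,0,0]
    - [0,0,0.01,0,0,0]

```text
t: 26.63
eef_pos: [544.4, 128.8, 88.7]
tool_rot: [3.138, 0.002, 1.683]
ft_force: [-0.6, -1.8, 5.3]
grip_width: 35.3
```

```bash
python3 look.py n1
```

```text
t26.63 [544.4 128.8  88.7] [3.138e+00 2.000e-03 1.683e+00] F [-0.57 -1.82  5.29] M [-0.53 -0.14 -0.27] w35.3 mount [  1.5 -38.4]
70 11 x 18.0 48.0 y p20/50/80 [-33.9 -27.5 -20.9]
80 45 x -20.0 49.0 y p20/50/80 [-46.5 -42.4 -12.9]
90 20 x -16.0 25.0 y p20/50/80 [-52.  -50.2 -49.2]
100 50 x -36.0 51.0 y p20/50/80 [-54.1 -52.9 -51.4]
110 202 x -49.0 51.0 y p20/50/80 [-52.3 -46.5 -36.7]
120 24 x -15.0 6.0 y p20/50/80 [-35.  -33.4 -32.9]
130 21 x -15.0 6.0 y p20/50/80 [-34.7 -34.3 -33.4]
140 22 x -16.0 5.0 y p20/50/80 [-34.9 -34.  -33.3]
150 11 x -16.0 -6.0 y p20/50/80 [-34.5 -33.7 -32.7]
```

View pics/n1.png

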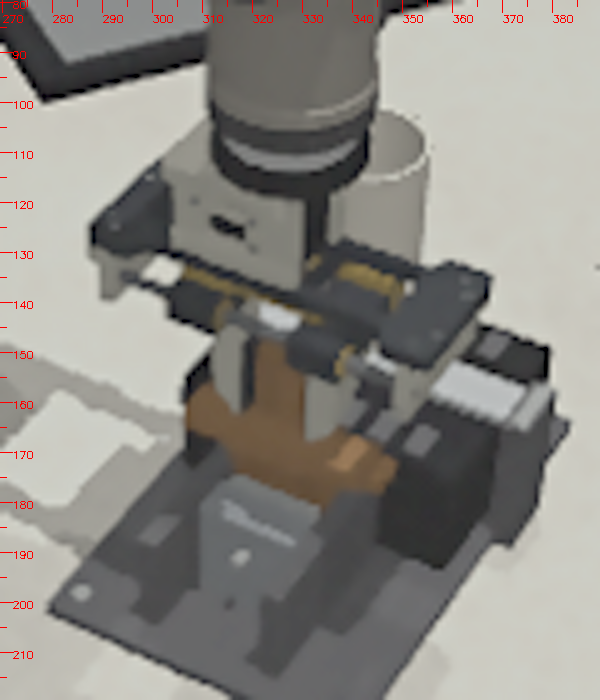

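send_rows:
  motion:
    - [0.001,-0.001,0.005,0,0,0]
    - [0.001,-0.002,0.009,0,0,0]
    - [0.001,-0.002,0.009,0,0,0]

```text
t: 26.93
eef_pos: [544.5, 129.0, 86.1]
tool_rot: [3.135, 0.002, 1.683]
ft_force: [1.1, -3.5, 8.4]
grip_width: 35.2
```

```bash
python3 -c "
from go import *
st()"
```

```text
t26.93 [544.5 129.   86.1] [3.135e+00 2.000e-03 1.683e+00] F [ 1.07 -3.53  8.37] M [-0.59 -0.25 -0.29] w35.2 mount [  1.7 -38.2]
```

send_rows:
  motion:
    - [0.001,-0.001,0.004,0,0,0]
    - [0.002,-0.002,0.006,0,0,0]
    - [0.002,-0.002,0.006,0,0,0]

```text
t: 27.18
eef_pos: [544.6, 129.3, 85.0]
tool_rot: [3.133, 0.003, 1.682]
ft_force: [-2.4, -4.1, 10.1]
grip_width: 35.2
```

```bash
python3 look.py n2; python3 - <<'E'
from go import *
from gam import gcrop
p,d=capture("scene");gcrop(p,300,155,355,215,10,"pics/n3.png",.6,170)
E
```

```text
t27.18 [544.6 129.3  85. ] [3.133e+00 3.000e-03 1.682e+00] F [-2.39 -4.13 10.07] M [-0.92 -0.05 -0.31] w35.2 mount [  1.8 -38. ]
70 6 x 14.0 49.0 y p20/50/80 [-40.1 -31.6 -20.5]
80 40 x -20.0 49.0 y p20/50/80 [-48.7 -44.9 -15.9]
90 24 x -19.0 24.0 y p20/50/80 [-53.3 -52.1 -50.5]
100 91 x -48.0 51.0 y p20/50/80 [-53.8 -52.2 -40.6]
110 164 x -48.0 52.0 y p20/50/80 [-50.6 -45.2 -36. ]
120 26 x -16.0 7.0 y p20/50/80 [-35.4 -33.6 -32.4]
130 24 x -16.0 6.0 y p20/50/80 [-35.2 -34.2 -33. ]
140 16 x -15.0 5.0 y p20/50/80 [-34.8 -34.2 -32.4]
150 7 x -17.0 -7.0 y p20/50/80 [-34.1 -32.9 -32.9]
```

View pics/n3.png

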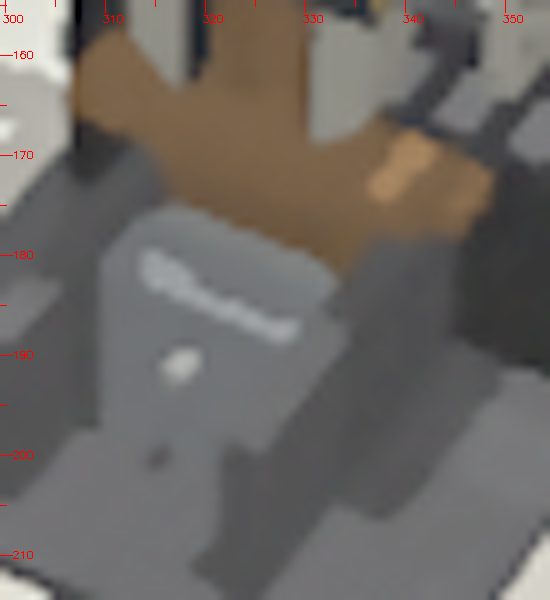

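send_rows:
  motion:
    - [0.002,-0.002,0.003,0,0,0]
    - [0.002,-0.002,0.003,0,0,0]
    - [0.002,-0.002,0.003,0,0,0]
    - [0.002,-0.002,0.003,0,0,0]
    - [0.002,-0.002,0.003,0,0,0]
    - [0.002,-0.002,0.003,0,0,0]

```text
t: 27.78
eef_pos: [544.6, 129.4, 85.0]
tool_rot: [3.131, 0.004, 1.682]
ft_force: [0.1, -5.6, 10.9]
grip_width: 35.7
```

```bash
python3 - <<'E'
from face import *
st()
for i in range(3):
    p,d=capture("scene");st()
W=mc(cloud(d,"scene"))
# nose region: top strip z~66-74, between y -75..-30, |x|<24
Q=W.reshape(-1,3);pp=p.reshape(-1,3);b=brown(p).ravel()
k=(~b)&(abs(Q[:,0])<22)&(Q[:,2]>60)&(Q[:,2]<78)&(Q[:,1]<-25)&(Q[:,1]>-85)
print("now stop/nose y range",np.percentile(Q[k,1],[1,5,50,95,99]).round(1),k.sum())
p0=np.load("scene0.npz");W0=mc(cloud(p0["d"],"scene")).reshape(-1,3)
k=(abs(W0[:,0])<22)&(W0[:,2]>60)&(W0[:,2]<78)&(W0[:,1]<-25)&(W0[:,1]>-85)
print("start",np.percentile(W0[k,1],[1,5,50,95,99]).round(1),k.sum())
k=(abs(Q[:,1]-65)<9)&(Q[:,0]<90)&(Q[:,0]>60)&(Q[:,2]>80)&(Q[:,2]<110);print("bar z",np.median(Q[k,2]),np.polyfit(Q[k,0],Q[k,2],1))
E
```

```text
t27.78 [544.6 129.4  85. ] [3.131 0.004 1.682] F [ 0.12 -5.62 10.89] M [-0.94  0.04 -0.34] w35.7 mount [  1.8 -37.9]
t27.83 [544.6 129.4  85. ] [3.131 0.004 1.682] F [-1.19 -5.74 11.12] M [-0.92  0.03 -0.36] w35.7 mount [  1.8 -37.9]
t27.88 [544.6 129.4  85. ] [3.131 0.004 1.682] F [-1.24 -4.75 10.5 ] M [-0.98  0.04 -0.36] w35.3 mount [  1.9 -37.8]
t27.93 [544.6 129.4  85. ] [3.131 0.004 1.682] F [-1.15 -4.85 10.72] M [-0.99  0.05 -0.36] w35.3 mount [  1.8 -37.8]
now stop/nose y range [-77.5 -76.3 -64.8 -44.3 -40. ] 192
start [-77.1 -76.3 -61.7 -39.6 -36. ] 216
bar z 91.64252027821027 [8.29194933e-02 8.56892644e+01]
```

```bash
python3 - <<'E'
from go import *
from gam import gcrop
p,d=capture("scene");gcrop(p,150,90,390,320,3,"pics/z.png",.7,200);st()
E
```

```text
t27.98 [544.6 129.4  85. ] [3.131 0.004 1.682] F [-0.27 -3.92  9.38] M [-0.92  0.13 -0.34] w35.1 mount [  1.8 -37.8]
```

View pics/z.png

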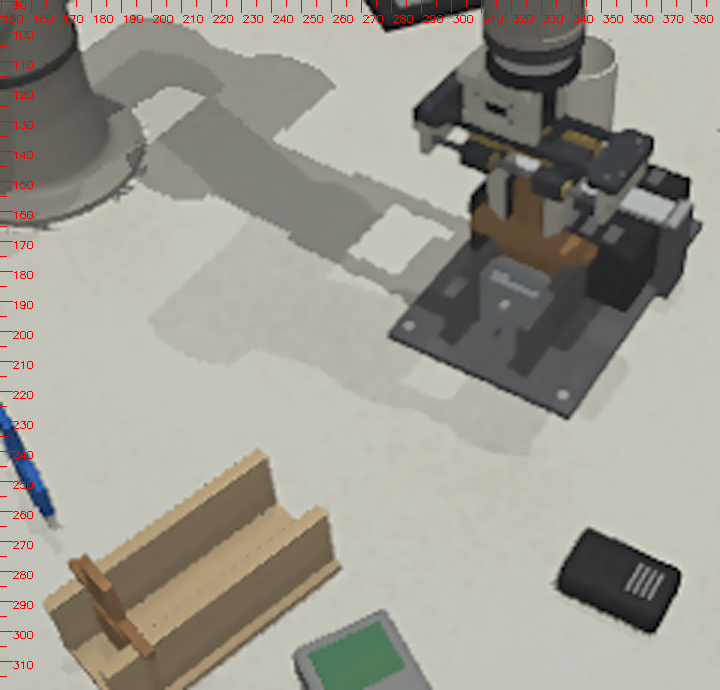

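The last picture shows the wedge held in the mount at (325,165) and the unused spacer untouched in the rack at (185,292). The microphone, meter and mug are where they were. Handing in.

```bash
python3 -c "
from plant import *
print(hand_in())"
```

```text
the job is handed in; nothing more can be done
None
```

I pressed the bar flat, hung two spacers close against the radio, and pushed the wedge down between the second spacer and the nose. I handed the job in at about 28 s with the wedge still gripped. `hand_in` gave no verdict.

**Last checks:**
- **Bar:** 0.001 rad by depth after pressing. At the end it was still at 91.6 mm where visible, but too little of it showed for a reliable angle.
- **Gap:** it measured about 33.6 mm, so two spacers left about 10 mm for the wedge. Their outer faces were at about -11.6 and -24 mm.
- **Wedge:** its underside is about 41 mm above the desk, well clear of the rails. The grip is steady at about 35 mm opening, with 9 to 11 N down and 4 to 6 N towards the radio.
- **Nose:** pushed back roughly 4 to 5.5 mm, estimated from depth images and geometry because the wedge hides it.
- **Other items:** the third spacer is still in the rack, and the mug, microphone and meter look unmoved.

**Disagreements:**
- **Tool height:** the fingertips sit about 34 to 37 mm higher than the reported tool position. The cameras showed it and contact with the bar confirmed it, so I worked from the corrected height.
- **Cameras:** the two cameras differed by about 3 mm on the mount's x position, so I used a joint fit of both.
- **Wedge centring:** it ended about 1.8 mm off centre in x, which is within the clearance.

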